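Slide the chopping board home under the spice riser

TASK

Put the chopping board away in the slot between the white guide rails under the low wooden spice riser: the rails are not always in the middle, so find them first. Keeping it flat on the table, push it short edge first, past the sprung cheek inside, until it is fully home against the back stop. Guide it in gently without ramming the riser or rails, and do not disturb the jar and pot on the riser or the tumbler and tin beside it.

Things in the scene. Friction and masses are not known exactly. Their poses are not given: they have to be found in the camera images.
- board: Brown wooden chopping board with rounded corners, 150 x 230 x 21 mm, about 0.5 kg, lying loose and flat on the table; origin at the centre of its underside, x across (150 mm), y along its length (230 mm), z up. It is symmetrical: either short edge may go in first. Too wide to grasp from above; it can be pushed at its edges.
- riser: Low brown wooden riser, 228 mm wide, 217 mm deep, 35 mm high, fixed. Origin on the table at the middle of its mouth; -y runs in to the back stop 205 mm inside, +y out towards the board, x across. Under it two white rails (10 mm wide, 23 mm high, ending 22 mm outside the mouth) form the slot, 154 mm wide, 205 mm deep; as a pair they sit up to 14 mm to either side of x = 0: look or feel which.
- home (a point): Where the centre of the board's underside lies when fully home, if the rails were centred: on the table under the riser, 90 mm inside the mouth (25 mm of the board then stands out). The true place is up to 16 mm to either side in x, as the rails sit. Axes as the riser's.
- cheek (a joint): Sprung grey cheek in the slot's -x rail, nose 130 mm inside the mouth, hidden by the top: 0 when it stands 6 mm into the slot; the value in m grows as the board presses it outward (4 mm when the board is centred). Its rounded nose resists the board with roughly 5 to 15 N before the back stop is reached.
- green_jar: Loose glass spice jar with dark green lid, 43 mm wide, 99 mm high, standing on the back of the riser's top; origin at the centre of its underside.
- pot: Loose blue and white lidded pot, 69 mm wide, 41 mm high, standing on the back of the riser's top; origin at the centre of its underside.
- tumbler: Loose plain drinking glass, 81 mm wide, 92 mm high, standing on the table on the robot's side of the riser; origin at the centre of its underside.
- tin: Loose short food tin, 76 mm wide, 58 mm high, standing on the table on the far side of the riser; origin at the centre of its underside.

How it is judged (in metres and radians):
On the way, in this order (a step that is already met when the one before it is completed fails the run):
1. the board's leading edge is at least 30 mm inside the slot (y of board in the frame of riser below 0.085 m and angle between the y axis of board and the y axis of riser, either way round below 0.1 rad).
2. the board is fully home against the back stop (y of board in the frame of riser below -0.085 m), for 0.2 s.
At the end, for the whole second after the job is handed in: The board lies at rest, flat in the slot, in line with it (0.04 rad, within 18 mm of the riser's middle line), past the pressed cheek and within 5 mm of the back stop (y of board in the frame of riser below -0.085 m and x of board in the frame of riser between -0.018 and 0.018 m and angle between the y axis of board and the y axis of riser, either way round below 0.04 rad and value of joint cheek above 0.001 m and angle between board's own z axis and vertical below 0.05 rad and linear speed of board below 0.01 m/s); the robot touches nothing.
It fails at once if the board is lifted or tipped (over 0.2 rad, or its centre over 30 mm up) (angle between board's own z axis and vertical above 0.2 rad or height (world z) of board above 0.03 m).
It fails at once if the board is rammed against the riser, rails included (over 80 N) (contact force between board and riser above 80 N).
It fails at once if the jar or the pot on the riser is moved more than 15 mm (distance of any of green_jar, pot from where it was at the start of the episode above 0.015 m).
It fails at once if the tumbler or the tin is moved more than 20 mm (distance of any of tumbler, tin from where it was at the start of the episode above 0.02 m).
It also fails if it takes over 72 s, if anything falls off the work surface, if the arm or the gripper's body presses on something with over 40 N, if the wrist force passes 120 N, or if a joint passes its speed limit or range.

ROBOT

A 6-joint arm with a two-finger parallel gripper is mounted at the origin on a cart in front of the work surface, level with it; the furniture and walls round the work are solid. World frame = base frame: x ahead of the robot, y to its left, z up, the work surface at z = 0. Lengths are in m, angles in degrees, forces in N, time in s.
With the tool pointing down it reaches from about 0.3 to 0.75 m from the base axis. Payload 8.5 kg.
Tool frame: the origin (TCP) lies on the centre line of the jaws, within the pads' length; the fingertips stand env.tcp_to_tips ahead of it and the grasp point (between the pads) lies 8 mm behind it (env.tcp_to_tips is the distance from the TCP to the fingertips, in m); z points along the fingers, y is the direction in which the jaws open and shut (so a half turn about z gives the same grasp; the last joint's range is limited). The gripper opens to 85 mm and grips with 20 to 120 N. Pads are 22 mm wide; open, the fingers measure 114 mm over their backs; the gripper's body (76 mm by 85 mm) begins 54 mm behind the grasp point. The pads swing forward as they close: fully open they stand 13 mm farther back than shut.
Start: joints at [63.237, 21.807, 74.336, -0, 83.858, -12.336], TCP at [0.137, 0.533, 0.219] pointing down, gripper open.
Joint ranges: [-178.18, 178.18], [-50.72, 133.34], [12.68, 142.11], [-81.47, 261.47], [9.98, 163.14], [-165.26, 165.26]. Speed limits (degrees/s): [136.94, 136.94, 180, 180, 180, 180].

INTERFACE

Orientations are given as a 3x3 rotation matrix whose columns are the frame's x, y, z axes.
In Python, from rig import env gives the robot as it stands. The module is installed in compiled form; this text tells all that it offers.
- The arm moves only by the tool carry_out, never from a script. Its argument "rows" is a list of rows, each an object of numbers: "tx", "ty", "tz": the shift along the tool's x, y, z in cm; "yaw": the turn about the tool's z in rad. In form: [{"tx": .., "ty": .., "tz": .., "yaw": ..}, ...]. A call has 1 to 12 rows; each row shifts and turns the pose as measured when the row begins, along the tool's axes as they then stand; what a row does not reach is not made up. A row lasts 1/10 s, in which the tool goes at most 50 mm and 8.59 degrees, less where a joint would pass 70% of its speed; a pose out of reach is approached as far as the arm can. A call is refused whole if a number of a shift passes 5 or a number of a turn 0.15, either way. A call with a gripper value outside its range is refused whole. "jaw" is the closure, from -1 (fully open) to 1 (shut), set as the call begins (left out, the last holds). The fingers move at their own pace and stop on an object; "squeeze" is the grip in N (left out, the last holds). Time passes only in rows, so rows that do not move let the fingers close. It gives the time, the measured TCP pose, the force and the opening at its end, in the units of the state.
- env.observe(): the state, without advancing time (a new reading comes with each control period).
- env.get_image(name): name is "scene" or "top" or "wrist"; returns the picture (384x512x3 uint8, red, green, blue); there is no depth.
- env.camera_params(name): a dict with "vertical_fov" (degrees; the focal length in pixels is half the picture's height over the tangent of half this angle, whatever the lens; pixels are square), "cx", "cy" (the principal point, pixels), "k1" (the pictures are not rectified: a ray, as slopes to the right and down, at radius r is drawn at 1 + k1 r^2 times it, then the intrinsics apply), "view" (4x4, takes a point from world to camera coordinates). Camera axes: x right, y up, looking along -z (the intrinsics and any distortion apply to the point x, -y, -z); pixel columns grow to the right and rows downward; lengths in m; the calibration is good to about 2 mm. A picture is of the moment at which its call begins: read the wrist's pose just before it. camera_params takes no time and is no camera call; for the wrist camera it gives the pose at the moment of the call.
- env.close_job(): hands the job in, once; it reports no verdict.
The state is a dict: "time_s": time; "q": joint angles; "qvel": joint speeds; "joint_efforts": joint torques, N m; "position": TCP position; "tool_rot": TCP orientation; "ft_force": force on the tool from outside, world axes, zero at the start; "wrist_torque": the same for the moment, N m; "grip_width": finger opening in m.
Only numpy, scipy, OpenCV 4.12 (cv2) and the standard library are available. Lean on these libraries where they do the work, as an engineer would, in place of code of your own. Each camera call takes 0.05 s, during which the arm holds its last target. There are 200 camera calls.

## Working session

There is one attempt and no reset: what is moved stays moved. The work goes in short steps, Python scripts to look and compute and a tool call to move; the robot and the scene stay as the last step left them, time stands still between calls to the robot, and variables do not carry over. Pictures are saved under pics/ and viewed, about 8 in all and at most 12, crops included, and the job is handed in when it is done.

Besides the shell and the picture viewer there is one more tool, called after "Emit:" as a command line: name --argument value ..., lists and objects as JSON in quotes. carry_out: Moves the arm, as the interface text tells. Its arguments: {"type":"object","properties":{"rows":{"type":"array","items":{"type":"object","properties":{"tx":{"type":"number"},"ty":{"type":"number"},"tz":{"type":"number"},"yaw":{"type":"number"}}}},"jaw":{"type":"number"},"squeeze":{"type":"number"}},"required":["rows"]}

```bash
mkdir -p pics; cat > h.py <<'E'
import numpy as np, cv2
from rig import env
def snap(n,f):
    p=env.camera_params(n); im=env.get_image(n); cv2.imwrite(f'pics/{f}.png',im[:,:,::-1]); return p,im
def ray(p,u,v):
    f=192/np.tan(np.radians(p['vertical_fov'])/2)
    d=np.array([(u-p['cx'])/f,(v-p['cy'])/f]); s=d.copy()
    for _ in range(30): s=d/(1+p['k1']*(s@s))
    V=np.array(p['view']); R=V[:3,:3]; c=-R.T@V[:3,3]
    return c,R.T@np.array([s[0],-s[1],-1])
def onz(p,u,v,z):
    c,d=ray(p,u,v); return c+d*(z-c[2])/d[2]
def proj(p,X):
    f=192/np.tan(np.radians(p['vertical_fov'])/2)
    V=np.array(p['view']); q=V[:3,:3]@np.array(X)+V[:3,3]
    s=np.array([q[0],-q[1]])/-q[2]; s=s*(1+p['k1']*(s@s)); return s*f+[p['cx'],p['cy']]
E
python3 - <<'E'
from h import *
for n in ['scene','top','wrist']:
    p,im=snap(n,n+'0'); print(n,p['vertical_fov'],p['k1'],np.round(p['view'],3).tolist())
o=env.observe();print(o['position'],o['tool_rot'],o['time_s'],env.tcp_to_tips)
a=cv2.imread('pics/top0.png');cv2.imwrite('pics/top0b.png',cv2.resize(a,(800,600),interpolation=cv2.INTER_CUBIC))
E
```

```text
scene 43.633041232403265 0.07098177678953535 [[-0.79, -0.614, 0.002, 0.392], [0.402, -0.515, 0.757, -0.349], [-0.463, 0.599, 0.653, -0.766], [0.0, 0.0, 0.0, 1.0]]
top 50.48616923790904 0.0013419323281444193 [[-0.007, -1.0, 0.021, -0.108], [0.985, -0.003, 0.172, -0.601], [-0.171, 0.022, 0.985, -0.955], [0.0, 0.0, 0.0, 1.0]]
wrist 66.5983091919178 -0.039406232468804744 [[0.249, 0.969, -0.002, -0.549], [-0.935, 0.24, -0.261, 0.035], [-0.252, 0.067, 0.965, -0.379], [0.0, 0.0, 0.0, 1.0]]
[0.13690527 0.53245224 0.21865981] [[-9.68474588e-01  2.49111839e-01 -5.13861536e-04]
 [ 2.49112247e-01  9.68474097e-01 -1.00552957e-03]
 [ 2.47172267e-04 -1.10183903e-03 -9.99999362e-01]] 0.15 0.011
```

View pics/top0b.png

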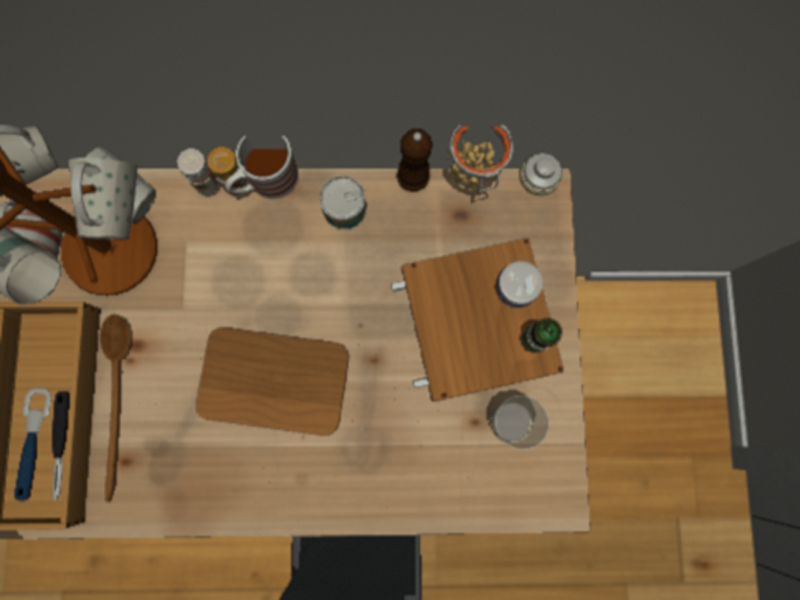

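View pics/scene0.png

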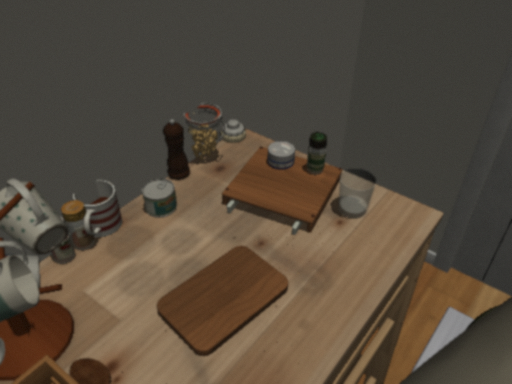

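```bash
python3 - <<'E'
from h import *
p=env.camera_params('top'); im=cv2.imread('pics/top0.png'); hsv=cv2.cvtColor(im,cv2.COLOR_BGR2HSV)
for u,v in [(175,243),(300,205),(175,175),(240,200),(255,183),(270,244)]: print((u,v),hsv[v,u])
s=.64
for n,u,v,z in [('r1',403,266,.035),('r2',527,240,.035),('r3',562,371,.035),('r4',433,400,.035),('railL',393,287,.023),('railR',414,384,.023),('tumbler',512,420,.05),('tin',343,195,.058)]: print(n,np.round(onz(p,u*s,v*s,z),3))
c=im[150:265,110:370]; cv2.imwrite('pics/c1.png',cv2.resize(c,None,fx=3,fy=3,interpolation=cv2.INTER_CUBIC))
ps=env.camera_params('scene')
for k,(u,v) in dict(railL=(229,208),railR=(294,229)).items(): print(k,np.round(onz(ps,u,v,.023),3))
E
```

```text
(175, 243) [ 15 160 116]
(300, 205) [ 15 165 130]
(175, 175) [ 18  82 180]
(240, 200) [ 17  81 141]
(255, 183) [ 60  10 179]
(270, 244) [ 69  10 187]
r1 [ 0.68  -0.115  0.035]
r2 [ 0.724 -0.32   0.035]
r3 [ 0.507 -0.368  0.035]
r4 [ 0.463 -0.161  0.035]
railL [ 0.648 -0.099  0.023]
railR [ 0.489 -0.132  0.023]
tumbler [ 0.431 -0.282  0.05 ]
tin [ 0.793 -0.018  0.058]
railL [ 0.646 -0.092  0.023]
railR [ 0.489 -0.128  0.023]
```

View pics/c1.png

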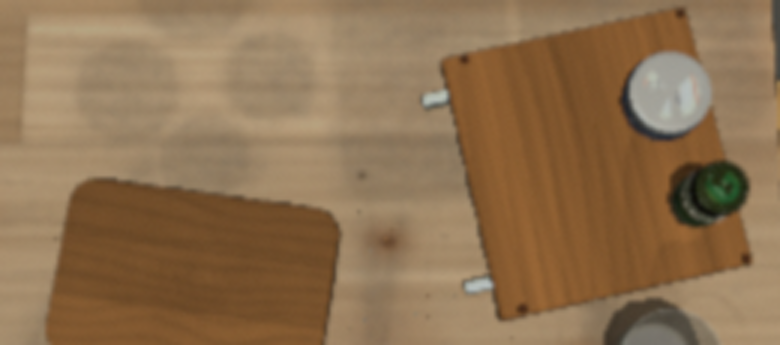

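```bash
cat >> h.py <<'E'
def rects(im,p):
    hsv=cv2.cvtColor(im,cv2.COLOR_RGB2HSV)
    m=cv2.inRange(hsv,(8,120,60),(22,255,255)); m=cv2.morphologyEx(m,cv2.MORPH_OPEN,np.ones((3,3)))
    out={}
    for c in cv2.findContours(m,cv2.RETR_EXTERNAL,cv2.CHAIN_APPROX_NONE)[0]:
        if cv2.contourArea(c)<1500: continue
        for name,z in (('board',.021),('riser',.035)):
            P=np.array([onz(p,u,v,z)[:2] for u,v in c[:,0]]).astype(np.float32)
            x=P.mean(0)
            if abs(x[0]-.5)<.3 and abs(x[1])<.34: out.setdefault(name,[]).append((cv2.minAreaRect(P),P))
    return out
def whites(im):
    hsv=cv2.cvtColor(im,cv2.COLOR_RGB2HSV); m=cv2.inRange(hsv,(0,0,140),(180,40,255))
    return cv2.connectedComponentsWithStats(m)
E
python3 - <<'E'
from h import *
p=env.camera_params('top'); im=cv2.imread('pics/top0.png')[:,:,::-1].copy()
for n,l in rects(im,p).items():
    for r,P in l: print(n,np.round(r[0],4),np.round(r[1],4),round(r[2],2)); print(np.round(cv2.boxPoints(r),3).tolist())
n,L,st,ce=whites(im)
for i in range(1,n):
    if st[i,4]>8 and 240<ce[i][0]<300 and 150<ce[i][1]<260:
        v,u=np.where(L==i); P=np.array([onz(p,a,b,.023)[:2] for a,b in zip(u,v)]); print(st[i],P.mean(0),P[np.argmax(P[:,1])])
E
```

```text
board [0.2151 0.2798] [0.4421 0.0903] 89.38
[[0.1679999977350235, 0.05900000035762787], [0.257999986410141, 0.057999998331069946], [0.2630000114440918, 0.5], [0.1720000058412552, 0.5009999871253967]]
board [0.4963 0.095 ] [0.2294 0.1479] 81.83
[[0.40700000524520874, -0.00800000037997961], [0.5529999732971191, -0.028999999165534973], [0.5860000252723694, 0.1979999989271164], [0.4390000104904175, 0.21899999678134918]]
board [ 0.5971 -0.2426] [0.2302 0.2194] 12.32
[[0.460999995470047, -0.1599999964237213], [0.5080000162124634, -0.37400001287460327], [0.7329999804496765, -0.32499998807907104], [0.6859999895095825, -0.11100000143051147]]
riser [0.218  0.2748] [0.4361 0.089 ] 89.38
[[0.17100000381469727, 0.05700000002980232], [0.25999999046325684, 0.0560000017285347], [0.26499998569488525, 0.492000013589859], [0.17599999904632568, 0.49300000071525574]]
riser [0.4954 0.0924] [0.2263 0.1458] 81.83
[[0.40700000524520874, -0.008999999612569809], [0.5509999990463257, -0.029999999329447746], [0.5839999914169312, 0.1940000057220459], [0.4390000104904175, 0.2150000035762787]]
riser [ 0.5948 -0.2405] [0.2271 0.2164] 12.32
[[0.460999995470047, -0.1589999943971634], [0.5070000290870667, -0.3700000047683716], [0.7289999723434448, -0.32199999690055847], [0.6830000281333923, -0.11100000143051147]]
[251 180   8   5  29] [ 0.65197823 -0.1067268 ] [ 0.6468406  -0.09739719]
[265 243   9   5  32] [ 0.49136433 -0.14172333] [ 0.4882294  -0.13166655]
```

Emit:
carry_out --rows '[{"yaw": 0.14},{"yaw": 0.14},{"yaw": 0.14},{"yaw": 0.14},{"yaw": 0.14},{"yaw": 0.14},{"yaw": 0.14},{"yaw": 0.12}]' --jaw 1

```text
validation failed for argument at $.ro...
```

Emit:
carry_out --rows '[{"tx": -4.5,"ty": 0.95},{"tx": -4.5,"ty": 0.95},{"tx": -4.5,"ty": 0.95},{"tx": -4.5,"ty": 0.95},{"tx": -4.5,"ty": 0.95},{"tx": -4.5,"ty": 0.95},{"tx": -4.5,"ty": 0.95},{"tx": -4.5,"ty": 0.95},{"tx": -4.5,"ty": 0.95},{"tx": -4.5,"ty": 0.95},{"tx": -4.5,"ty": 0.95},{"tx": 0}]'

```text
validation failed for argument at $.ro...
```

```bash
cat > st.py <<'E'
from h import *
import sys
o=env.observe();R=np.array(o['tool_rot']);pp=np.array(o['position'])
print('t',o['time_s'],'pos',pp.round(4),'yang',round(np.degrees(np.arctan2(R[1,1],R[0,1])),2),'zax',R[:,2].round(3),'F',np.round(o['ft_force'],1),'w',round(o['grip_width'],4))
for a in sys.argv[1:]:
    x=np.array([float(v) for v in a.split(',')]); print(a,'-> tool cm',(R.T@(x-pp)*100).round(2))
E
python3 st.py .365,.022,.219 .365,.022,.017
```

```text
t 0.15 pos [0.1369 0.5325 0.2187] yang 75.58 zax [-0.001 -0.001 -1.   ] F [ 0.5 -1.   0.2] w 0.0852
.365,.022,.219 -> tool cm [-3.481e+01 -4.375e+01  1.000e-02]
.365,.022,.017 -> tool cm [-34.81 -43.73  20.21]
```

Emit:
carry_out --rows '[{"tx": 0,"ty": 0,"tz": 0,"yaw": 0.14},{"tx": 0,"ty": 0,"tz": 0,"yaw": 0.14},{"tx": 0,"ty": 0,"tz": 0,"yaw": 0.14},{"tx": 0,"ty": 0,"tz": 0,"yaw": 0.14},{"tx": 0,"ty": 0,"tz": 0,"yaw": 0.14},{"tx": 0,"ty": 0,"tz": 0,"yaw": 0.14},{"tx": 0,"ty": 0,"tz": 0,"yaw": 0.14},{"tx": 0,"ty": 0,"tz": 0,"yaw": 0.12}]' --jaw 1

```text
time_s: 0.95
position: [0.1364, 0.5314, 0.2164]
tool_rot: [[-0.175, 0.985, -0.003], [0.985, 0.175, -0.006], [-0.005, -0.004, -1.0]]
ft_force: [-0.1, 0.9, 0.9]
grip_width: -0.0002
```

```bash
python3 st.py .365,.022,.219 .365,.022,.017
```

```text
t 0.95 pos [0.1364 0.5314 0.2164] yang 10.08 zax [-0.003 -0.006 -1.   ] F [-0.1  0.9  0.9] w -0.0002
.365,.022,.219 -> tool cm [-5.416e+01  1.359e+01 -3.000e-02]
.365,.022,.017 -> tool cm [-54.05  13.67  20.17]
```

Emit:
carry_out --rows '[{"tx": -4.5,"ty": 1.1,"tz": 0,"yaw": -0.03},{"tx": -4.5,"ty": 1.1,"tz": 0,"yaw": 0},{"tx": -4.5,"ty": 1.1,"tz": 0,"yaw": 0},{"tx": -4.5,"ty": 1.1,"tz": 0,"yaw": 0},{"tx": -4.5,"ty": 1.1,"tz": 0,"yaw": 0},{"tx": -4.5,"ty": 1.1,"tz": 0,"yaw": 0},{"tx": -4.5,"ty": 1.1,"tz": 0,"yaw": 0},{"tx": -4.5,"ty": 1.1,"tz": 0,"yaw": 0},{"tx": -4.5,"ty": 1.1,"tz": 0,"yaw": 0},{"tx": -4.5,"ty": 1.1,"tz": 0,"yaw": 0},{"tx": -4.5,"ty": 1.1,"tz": 0,"yaw": 0},{"tx": 0,"ty": 0,"tz": 0,"yaw": 0}]'

```text
time_s: 2.15
position: [0.3592, 0.0527, 0.2167]
tool_rot: [[-0.203, 0.979, -0.002], [0.979, 0.203, -0.008], [-0.007, -0.003, -1.0]]
ft_force: [-0.3, 0.1, 0.4]
grip_width: -0.0
```

```bash
python3 st.py .37,.02,.219 .37,.02,.017
```

```text
t 2.15 pos [0.3592 0.0527 0.2167] yang 11.71 zax [-0.002 -0.008 -1.   ] F [-0.3  0.1  0.4] w -0.0
.37,.02,.219 -> tool cm [-3.42  0.39 -0.2 ]
.37,.02,.017 -> tool cm [-3.27  0.46 20.  ]
```

Emit:
carry_out --rows '[{"tx": -3.3,"ty": 0.4,"tz": 3,"yaw": -0.01},{"tx": 0,"ty": 0,"tz": 4,"yaw": 0},{"tx": 0,"ty": 0,"tz": 4,"yaw": 0},{"tx": 0,"ty": 0,"tz": 4,"yaw": 0},{"tx": 0,"ty": 0,"tz": 2.5,"yaw": 0},{"tx": 0,"ty": 0,"tz": 0.8,"yaw": 0},{"tx": 0,"ty": 0,"tz": 0,"yaw": 0}]'

```text
time_s: 2.85
position: [0.371, 0.0189, 0.0287]
tool_rot: [[-0.21, 0.978, 0.003], [0.978, 0.21, -0.008], [-0.008, 0.001, -1.0]]
ft_force: [-0.0, 0.1, -0.8]
grip_width: 0.0001
```

```bash
python3 st.py .37,.02,.017 .392,.02,.017
```

```text
t 2.85 pos [0.371  0.0189 0.0287] yang 12.13 zax [ 0.003 -0.008 -1.   ] F [-0.   0.1 -0.8] w 0.0001
.37,.02,.017 -> tool cm [ 0.13 -0.07  1.17]
.392,.02,.017 -> tool cm [-0.33  2.08  1.18]
```

Emit:
carry_out --rows '[{"tx": 0,"ty": 0,"tz": 1.1,"yaw": 0},{"tx": -0.2,"ty": 0.9,"tz": 0,"yaw": 0},{"tx": -0.2,"ty": 0.8,"tz": 0,"yaw": 0},{"tx": -0.1,"ty": 0.6,"tz": 0,"yaw": 0},{"tx": -0.1,"ty": 0.6,"tz": 0,"yaw": 0},{"tx": -0.1,"ty": 0.6,"tz": 0,"yaw": 0},{"tx": -0.1,"ty": 0.6,"tz": 0,"yaw": 0},{"tx": -0.1,"ty": 0.6,"tz": 0,"yaw": 0},{"tx": -0.1,"ty": 0.6,"tz": 0,"yaw": 0},{"tx": -0.1,"ty": 0.6,"tz": 0,"yaw": 0},{"tx": 0,"ty": 0,"tz": 0,"yaw": 0}]'

```text
time_s: 3.95
position: [0.4386, 0.0217, 0.0214]
tool_rot: [[-0.212, 0.977, 0.009], [0.977, 0.212, -0.009], [-0.011, 0.007, -1.0]]
ft_force: [0.3, -0.5, -1.0]
grip_width: 0.0
```

```bash
cat > bd.py <<'E'
from h import *
import sys
O=np.array([.572,-.135]);Y=np.array([-.2134,.977]);X=np.array([.977,.2134])
p,im=snap('top',sys.argv[1])
for r,P in rects(im,p).get('board',[]):
    s=sorted(r[1])
    if s[0]<.1: continue
    b=cv2.boxPoints(r); e=b[1]-b[0] if np.linalg.norm(b[1]-b[0])>np.linalg.norm(b[2]-b[1]) else b[2]-b[1]
    a=np.degrees(np.arctan2(e[1],e[0]))%180; d=np.array(r[0])-O
    print('c',np.round(r[0],4),'size',np.round(s,3),'ang',round(a,2),'riser-frame x,y mm',(d@X*1e3).round(1),(d@Y*1e3).round(1))
E
python3 st.py; python3 bd.py t1
```

```text
t 3.95 pos [0.4386 0.0217 0.0214] yang 12.24 zax [ 0.009 -0.009 -1.   ] F [ 0.3 -0.5 -1. ] w 0.0
c [0.4958 0.0956] size [0.149 0.229] ang 81.97 riser-frame x,y mm -25.2 241.5
c [ 0.5971 -0.2426] size [0.219 0.23 ] ang 12.32 riser-frame x,y mm 1.6 -110.5
```

```bash
python3 - <<'E'
import cv2
a=cv2.imread('pics/t1.png')
b=cv2.imread('pics/t1.png')[120:300,90:290]
from h import *
_,w=snap('wrist','w1'); w=w[:,:,::-1]
cv2.imwrite('pics/t1c.png',np.hstack([cv2.resize(b,(400,360)),cv2.resize(w,(400,300))[:, :] if 0 else cv2.copyMakeBorder(cv2.resize(w,(400,300)),0,60,0,0,0)]))
E
```

```text
(no output)
```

View pics/t1c.png

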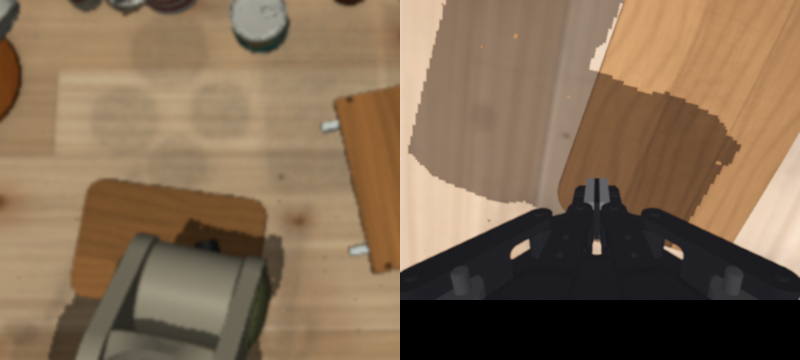

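Emit:
carry_out --rows '[{"tx": 0,"ty": 0,"tz": -2,"yaw": 0},{"tx": 0,"ty": 0,"tz": 0,"yaw": 0}]'

```text
time_s: 4.25
position: [0.4367, 0.0221, 0.0414]
tool_rot: [[-0.212, 0.977, 0.006], [0.977, 0.212, -0.009], [-0.01, 0.004, -1.0]]
ft_force: [-0.0, 0.8, -0.4]
grip_width: -0.0002
```

Emit:
carry_out --rows '[{"tx": 0.3,"ty": -4,"tz": 0,"yaw": 0},{"tx": 0.3,"ty": -4,"tz": 0,"yaw": 0},{"tx": 0,"ty": 0,"tz": 0,"yaw": 0}]'

```text
time_s: 4.55
position: [0.3538, 0.0113, 0.0397]
tool_rot: [[-0.213, 0.977, 0.006], [0.977, 0.213, -0.008], [-0.01, 0.004, -1.0]]
ft_force: [0.3, -0.5, -0.0]
grip_width: 0.0003
```

Emit:
carry_out --rows '[{"tx": 0,"ty": 0,"tz": 1.5,"yaw": 0},{"tx": 0,"ty": 0,"tz": 0,"yaw": 0}]'

```text
time_s: 4.75
position: [0.3533, 0.011, 0.0243]
tool_rot: [[-0.212, 0.977, 0.006], [0.977, 0.212, -0.009], [-0.01, 0.004, -1.0]]
ft_force: [-1.0, -0.3, -0.2]
grip_width: -0.0001
```

Emit:
carry_out --rows '[{"tx": 0,"ty": 0,"tz": 0.5,"yaw": 0},{"tx": 0,"ty": 0,"tz": 0,"yaw": 0}]'

```text
time_s: 4.95
position: [0.3541, 0.0108, 0.0191]
tool_rot: [[-0.212, 0.977, 0.007], [0.977, 0.212, -0.009], [-0.01, 0.005, -1.0]]
ft_force: [-0.6, -0.1, 0.1]
grip_width: 0.0001
```

Emit:
carry_out --rows '[{"tx": 0,"ty": 0,"tz": 0.4,"yaw": 0},{"tx": 0,"ty": 0,"tz": 0,"yaw": 0}]'

```text
time_s: 5.15
position: [0.3549, 0.0107, 0.0149]
tool_rot: [[-0.212, 0.977, 0.007], [0.977, 0.212, -0.009], [-0.01, 0.005, -1.0]]
ft_force: [-0.7, -0.8, 0.5]
grip_width: -0.0003
```

Emit:
carry_out --rows '[{"tx": 0,"ty": 0,"tz": 0.4,"yaw": 0},{"tx": 0,"ty": 0,"tz": 0,"yaw": 0}]'

```text
time_s: 5.35
position: [0.3552, 0.0107, 0.0107]
tool_rot: [[-0.212, 0.977, 0.008], [0.977, 0.212, -0.009], [-0.011, 0.006, -1.0]]
ft_force: [0.8, 0.5, 0.2]
grip_width: 0.0001
```

Emit:
carry_out --rows '[{"tx": 0,"ty": 0,"tz": 0.3,"yaw": 0},{"tx": 0,"ty": 0,"tz": 0,"yaw": 0}]'

```text
time_s: 5.55
position: [0.3553, 0.0106, 0.0075]
tool_rot: [[-0.212, 0.977, 0.008], [0.977, 0.212, -0.009], [-0.011, 0.006, -1.0]]
ft_force: [-0.5, -0.1, 0.0]
grip_width: 0.0002
```

Emit:
carry_out --rows '[{"tx": 0,"ty": 0,"tz": 0.3,"yaw": 0},{"tx": 0,"ty": 0,"tz": 0,"yaw": 0}]'

```text
time_s: 5.75
position: [0.3553, 0.0106, 0.0043]
tool_rot: [[-0.212, 0.977, 0.008], [0.977, 0.212, -0.009], [-0.011, 0.006, -1.0]]
ft_force: [-1.3, 0.4, -1.0]
grip_width: 0.0001
```

```bash
python3 - <<'E'
from h import *
p=env.camera_params('top'); print(onz(p,256,340,0))
print(env.tcp_to_tips)
p,im=snap('wrist','w2')
for dz in (0,.011): 
    o=env.observe();R=np.array(o['tool_rot']);x=np.array(o['position'])+R[:,2]*dz;print(dz,proj(p,x))
p,im=snap('top','t2'); print(proj(p,np.array(o['position'])))
E
python3 st.py
```

```text
[ 0.25960507 -0.10801483  0.        ]
0.011
0 [250.44894974 234.25236508]
0.011 [250.49709176 227.1346115 ]
[208.01302118 300.52853682]
t 5.85 pos [0.3555 0.0106 0.0045] yang 12.26 zax [ 0.009 -0.009 -1.   ] F [-0.1  0.2  0.9] w 0.0001
```

View pics/w2.png

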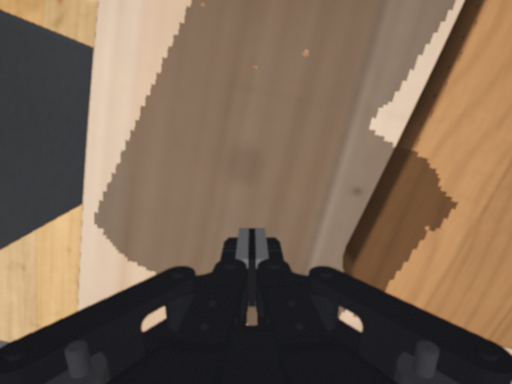

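Emit:
carry_out --rows '[{"tx": 0,"ty": 1.5,"tz": -0.2,"yaw": 0},{"tx": 0,"ty": 1,"tz": 0,"yaw": 0},{"tx": -0.1,"ty": 0.6,"tz": 0,"yaw": 0},{"tx": -0.1,"ty": 0.6,"tz": 0,"yaw": 0},{"tx": -0.1,"ty": 0.6,"tz": 0,"yaw": 0},{"tx": -0.1,"ty": 0.6,"tz": 0,"yaw": 0},{"tx": -0.1,"ty": 0.6,"tz": 0,"yaw": 0},{"tx": -0.1,"ty": 0.6,"tz": 0,"yaw": 0},{"tx": 0,"ty": 0,"tz": 0,"yaw": 0}]'

```text
time_s: 6.75
position: [0.4173, 0.0181, 0.0064]
tool_rot: [[-0.213, 0.977, 0.003], [0.977, 0.213, -0.009], [-0.009, 0.001, -1.0]]
ft_force: [-0.1, 0.1, 0.7]
grip_width: 0.0002
```

```bash
python3 st.py; python3 bd.py t3
```

```text
t 6.75 pos [0.4173 0.0181 0.0064] yang 12.28 zax [ 0.003 -0.009 -1.   ] F [-0.1  0.1  0.7] w 0.0002
c [0.5058 0.1005] size [0.149 0.229] ang 85.42 riser-frame x,y mm -14.4 244.2
c [ 0.5971 -0.2426] size [0.219 0.23 ] ang 12.32 riser-frame x,y mm 1.6 -110.5
```

Emit:
carry_out --rows '[{"tx": -0.2,"ty": 0.6,"tz": 0,"yaw": 0},{"tx": -0.2,"ty": 0.6,"tz": 0,"yaw": 0},{"tx": -0.2,"ty": 0.6,"tz": 0,"yaw": 0},{"tx": -0.2,"ty": 0.6,"tz": 0,"yaw": 0},{"tx": 0,"ty": 0,"tz": 0,"yaw": 0}]'

```text
time_s: 7.3
position: [0.4438, 0.0152, 0.0064]
tool_rot: [[-0.212, 0.977, 0.002], [0.977, 0.212, -0.009], [-0.009, -0.0, -1.0]]
ft_force: [-1.5, -0.7, 0.6]
grip_width: -0.0003
```

```bash
python3 st.py; python3 bd.py t4
```

```text
t 7.3 pos [0.4438 0.0152 0.0064] yang 12.27 zax [ 0.002 -0.009 -1.   ] F [-1.5 -0.7  0.6] w -0.0003
c [0.5207 0.1068] size [0.148 0.228] ang 92.77 riser-frame x,y mm 1.5 247.1
c [ 0.5974 -0.2427] size [0.219 0.23 ] ang 12.21 riser-frame x,y mm 1.8 -110.6
```

Emit:
carry_out --rows '[{"tx": 0,"ty": -1.5,"tz": 0,"yaw": 0},{"tx": 0,"ty": 0,"tz": -4,"yaw": 0},{"tx": 0,"ty": 0,"tz": -4,"yaw": 0},{"tx": 4,"ty": 1,"tz": 0,"yaw": 0.08},{"tx": 4,"ty": 1,"tz": 0,"yaw": 0.085},{"tx": 4,"ty": 2,"tz": 0,"yaw": 0},{"tx": 4,"ty": 2,"tz": 0,"yaw": 0},{"tx": 4,"ty": 2,"tz": 0,"yaw": 0},{"tx": 4,"ty": 1,"tz": 0,"yaw": 0},{"tx": 0,"ty": 0,"tz": 0,"yaw": 0}]' --jaw -1

```text
time_s: 8.35
position: [0.5048, 0.2681, 0.0905]
tool_rot: [[-0.037, 0.999, 0.017], [0.999, 0.037, -0.003], [-0.004, 0.017, -1.0]]
ft_force: [-0.7, -0.4, -0.3]
grip_width: 0.0855
```

```bash
python3 st.py .514,.26,.03; python3 bd.py t5
```

```text
t 8.35 pos [0.5048 0.2681 0.0905] yang 2.11 zax [ 0.017 -0.003 -1.   ] F [-0.7 -0.4 -0.3] w 0.0855
.514,.26,.03 -> tool cm [-0.82  0.79  6.07]
c [0.5207 0.1066] size [0.148 0.228] ang 92.75 riser-frame x,y mm 1.5 246.9
c [ 0.5971 -0.2426] size [0.219 0.23 ] ang 12.32 riser-frame x,y mm 1.6 -110.5
```

Emit:
carry_out --rows '[{"tx": -0.2,"ty": 0.9,"tz": 3,"yaw": -0.01},{"tx": 0,"ty": 0,"tz": 3,"yaw": 0},{"tx": 0,"ty": 0,"tz": 1,"yaw": 0},{"tx": 0,"ty": 0,"tz": 0,"yaw": 0}]'

```text
time_s: 8.8
position: [0.5155, 0.2626, 0.0199]
tool_rot: [[-0.045, 0.999, 0.02], [0.999, 0.045, -0.003], [-0.004, 0.02, -1.0]]
ft_force: [0.2, 0.4, 1.8]
grip_width: 0.0849
```

Emit:
carry_out --rows '[{"tx": 0,"ty": 0,"tz": 0.5,"yaw": 0},{"tx": 0,"ty": 0,"tz": 0,"yaw": 0}]'

```text
time_s: 9.0
position: [0.5163, 0.262, 0.0164]
tool_rot: [[-0.044, 0.999, 0.022], [0.999, 0.044, -0.002], [-0.003, 0.022, -1.0]]
ft_force: [0.5, -1.1, 0.6]
grip_width: 0.0855
```

Emit:
carry_out --rows '[{"tx": 0,"ty": 0,"tz": 0.4,"yaw": 0},{"tx": 0,"ty": 0,"tz": 0,"yaw": 0}]'

```text
time_s: 9.2
position: [0.5172, 0.262, 0.0138]
tool_rot: [[-0.044, 0.999, 0.025], [0.999, 0.044, -0.002], [-0.003, 0.025, -1.0]]
ft_force: [-1.0, -0.3, -0.1]
grip_width: 0.0853
```

```bash
python3 st.py .514,.24,.0
```

```text
t 9.2 pos [0.5172 0.262  0.0138] yang 2.53 zax [ 0.025 -0.002 -1.   ] F [-1.  -0.3 -0.1] w 0.0853
.514,.24,.0 -> tool cm [-2.18 -0.45  1.37]
```

Emit:
carry_out --rows '[{"tx": 0,"ty": 0,"tz": 0.4,"yaw": 0}]'

```text
time_s: 9.3
position: [0.5178, 0.2622, 0.0105]
tool_rot: [[-0.044, 0.999, 0.026], [0.999, 0.044, -0.001], [-0.002, 0.026, -1.0]]
ft_force: [0.8, 0.4, -1.0]
grip_width: 0.0854
```

Emit:
carry_out --rows '[{"tx": 0,"ty": 0,"tz": 0.4,"yaw": 0}]'

```text
time_s: 9.4
position: [0.518, 0.2622, 0.0065]
tool_rot: [[-0.044, 0.999, 0.027], [0.999, 0.044, -0.001], [-0.002, 0.027, -1.0]]
ft_force: [0.2, 0.1, -0.6]
grip_width: 0.0851
```

Emit:
carry_out --rows '[{"tx": 0,"ty": 0,"tz": 0.4,"yaw": 0}]'

```text
time_s: 9.5
position: [0.5181, 0.2623, 0.0022]
tool_rot: [[-0.044, 0.999, 0.027], [0.999, 0.044, -0.001], [-0.002, 0.027, -1.0]]
ft_force: [0.5, -0.6, -0.2]
grip_width: 0.0852
```

Emit:
carry_out --rows '[{"tx": 0,"ty": 0,"tz": 0.3,"yaw": 0}]'

```text
time_s: 9.6
position: [0.5181, 0.2623, -0.0013]
tool_rot: [[-0.044, 0.999, 0.027], [0.999, 0.044, -0.001], [-0.002, 0.027, -1.0]]
ft_force: [-0.0, 0.7, -0.2]
grip_width: 0.0853
```

Emit:
carry_out --rows '[{"tx": 0,"ty": 0,"tz": 0.3,"yaw": 0}]'

```text
time_s: 9.7
position: [0.5181, 0.2623, -0.0047]
tool_rot: [[-0.044, 0.999, 0.027], [0.999, 0.044, -0.001], [-0.002, 0.026, -1.0]]
ft_force: [-0.6, -0.6, -0.4]
grip_width: 0.0857
```

Emit:
carry_out --rows '[{"tx": 0,"ty": 0,"tz": 0.3,"yaw": 0}]'

```text
time_s: 9.8
position: [0.5182, 0.2623, -0.0081]
tool_rot: [[-0.044, 0.999, 0.026], [0.999, 0.045, -0.001], [-0.002, 0.026, -1.0]]
ft_force: [-1.0, 0.1, -0.1]
grip_width: 0.085
```

```bash
python3 - <<'E'
from h import *
p,im=snap('wrist','w3'); 
o=env.observe();R=np.array(o['tool_rot'])
for dz in (-.013,0,.011):
  for s in (-1,1): print(dz,s,proj(p,np.array(o['position'])+R[:,2]*dz+R[:,1]*s*.0425).round(1))
q,t=snap('scene','s3')
for dz in (-.013,0,.011):
  for s in (-1,1): print(dz,s,proj(q,np.array(o['position'])+R[:,2]*dz+R[:,1]*s*.0425).round(1))
a=cv2.resize(im[:,:,::-1],(400,300)); b=cv2.resize(t[170:,60:340][:,:,::-1],(400,306))[:300]
cv2.imwrite('pics/c3.png',np.hstack([a,b]))
E
```

```text
-0.013 -1 [169.5 243.7]
-0.013 1 [329.8 243.6]
0 -1 [175.6 234.1]
0 1 [323.9 234. ]
0.011 -1 [180. 227.]
0.011 1 [319.6 227. ]
-0.013 -1 [172.  366.8]
-0.013 1 [136.6 340.8]
0 -1 [172.7 370.8]
0 1 [137.6 344.8]
0.011 -1 [173.2 374. ]
0.011 1 [138.4 348.2]
```

View pics/c3.png

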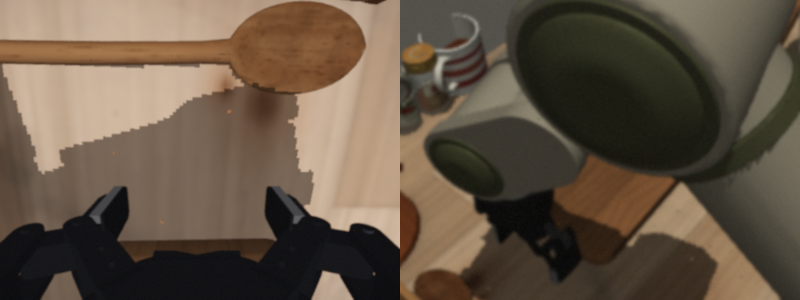

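Emit:
carry_out --rows '[{"tx": -1,"ty": -0.1,"tz": 0,"yaw": 0},{"tx": -1,"ty": -0.1,"tz": 0,"yaw": 0},{"tx": -0.6,"ty": 0,"tz": 0,"yaw": 0},{"tx": -0.6,"ty": 0,"tz": 0,"yaw": 0},{"tx": -0.6,"ty": 0,"tz": 0,"yaw": 0},{"tx": -0.6,"ty": 0,"tz": 0,"yaw": 0},{"tx": -0.6,"ty": 0,"tz": 0,"yaw": 0},{"tx": -0.6,"ty": 0,"tz": 0,"yaw": 0},{"tx": -0.6,"ty": 0,"tz": 0,"yaw": 0},{"tx": -0.6,"ty": 0,"tz": 0,"yaw": 0},{"tx": -0.6,"ty": 0,"tz": 0,"yaw": 0}]'

```text
time_s: 11.0
position: [0.5194, 0.1827, -0.0077]
tool_rot: [[-0.044, 0.999, 0.027], [0.999, 0.044, 0.001], [-0.001, 0.027, -1.0]]
ft_force: [0.1, 3.3, -1.1]
grip_width: 0.0854
```

```bash
cat >> bd.py <<'E'
o=env.observe();R=np.array(o['tool_rot']);d=np.array(o['position'])[:2]-O
print('tool riser x,y',(d@X*1e3).round(1),(d@Y*1e3).round(1))
E
python3 st.py; python3 bd.py t6
```

```text
t 11.0 pos [ 0.5194  0.1827 -0.0077] yang 2.54 zax [ 0.027  0.001 -1.   ] F [ 0.1  3.3 -1.1] w 0.0854
c [0.524  0.0574] size [0.148 0.229] ang 93.24 riser-frame x,y mm -5.8 198.2
c [ 0.5973 -0.2426] size [0.219 0.23 ] ang 12.28 riser-frame x,y mm 1.8 -110.5
tool riser x,y 16.4 320.7
```

Emit:
carry_out --rows '[{"tx": -0.55,"ty": -0.08,"tz": 0,"yaw": -0.017},{"tx": -0.55,"ty": -0.08,"tz": 0,"yaw": -0.017},{"tx": -0.55,"ty": -0.08,"tz": 0,"yaw": -0.017},{"tx": -0.55,"ty": -0.08,"tz": 0,"yaw": -0.017},{"tx": -0.55,"ty": -0.08,"tz": 0,"yaw": -0.017},{"tx": -0.55,"ty": -0.08,"tz": 0,"yaw": -0.017},{"tx": -0.55,"ty": -0.08,"tz": 0,"yaw": -0.017}]'

```text
time_s: 11.75
position: [0.5164, 0.1403, -0.0078]
tool_rot: [[-0.172, 0.985, 0.025], [0.985, 0.172, 0.001], [-0.003, 0.024, -1.0]]
ft_force: [-1.8, 3.8, 0.1]
grip_width: 0.0853
```

```bash
python3 st.py; python3 bd.py t7
```

```text
t 11.75 pos [ 0.5164  0.1403 -0.0078] yang 9.91 zax [ 0.025  0.001 -1.   ] F [-1.8  3.8  0.1] w 0.0853
c [0.5365 0.0176] size [0.149 0.228] ang 100.55 riser-frame x,y mm -2.2 156.6
c [ 0.5973 -0.2428] size [0.219 0.231] ang 12.12 riser-frame x,y mm 1.8 -110.7
tool riser x,y 4.3 280.1
```

Emit:
carry_out --rows '[{"tx": -0.3,"ty": 0.03,"tz": 0,"yaw": -0.01},{"tx": -0.3,"ty": 0.03,"tz": 0,"yaw": -0.01},{"tx": -0.3,"ty": 0.03,"tz": 0,"yaw": -0.01},{"tx": -0.3,"ty": 0.03,"tz": 0,"yaw": -0.005}]'

```text
time_s: 12.2
position: [0.5192, 0.1273, -0.0079]
tool_rot: [[-0.21, 0.977, 0.022], [0.978, 0.21, 0.001], [-0.004, 0.022, -1.0]]
ft_force: [-1.7, 3.5, 0.5]
grip_width: 0.0851
```

```bash
python3 st.py; python3 bd.py t8; python3 - <<'E'
import cv2
im=cv2.imread('pics/t8.png')[150:290,180:360]; cv2.imwrite('pics/c8.png',cv2.resize(im,None,fx=4,fy=4,interpolation=cv2.INTER_CUBIC))
E
```

```text
t 12.2 pos [ 0.5192  0.1273 -0.0079] yang 12.11 zax [ 0.022  0.001 -1.   ] F [-1.7  3.5  0.5] w 0.0851
c [0.5429 0.0046] size [0.149 0.229] ang 102.01 riser-frame x,y mm 1.4 142.6
c [ 0.5973 -0.2426] size [0.219 0.23 ] ang 12.28 riser-frame x,y mm 1.8 -110.5
tool riser x,y 4.5 267.1
```

View pics/c8.png

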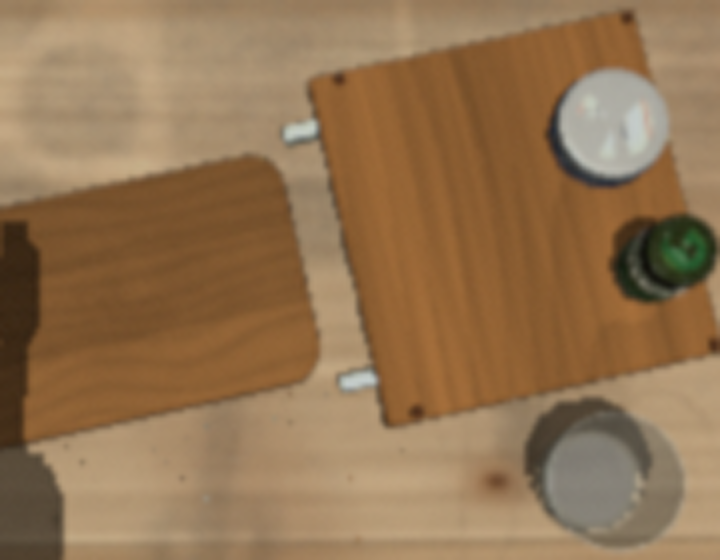

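Emit:
carry_out --rows '[{"tx": -0.4,"ty": 0.05,"tz": 0,"yaw": -0.002},{"tx": -0.4,"ty": 0.05,"tz": 0,"yaw": 0},{"tx": -0.4,"ty": 0.02,"tz": 0,"yaw": 0},{"tx": -0.4,"ty": 0.02,"tz": 0,"yaw": 0},{"tx": -0.4,"ty": 0,"tz": 0,"yaw": 0}]'

```text
time_s: 12.75
position: [0.5187, 0.1177, -0.0079]
tool_rot: [[-0.214, 0.977, 0.011], [0.977, 0.213, 0.018], [0.015, 0.014, -1.0]]
ft_force: [-7.0, 29.4, 5.3]
grip_width: 0.085
```

```bash
python3 st.py; python3 bd.py t9
```

```text
t 12.75 pos [ 0.5187  0.1177 -0.0079] yang 12.32 zax [ 0.011  0.018 -1.   ] F [-7.  29.4  5.3] w 0.085
c [ 0.5452 -0.0039] size [0.149 0.227] ang 103.44 riser-frame x,y mm 1.8 133.8
c [ 0.5971 -0.2425] size [0.22 0.23] ang 12.43 riser-frame x,y mm 1.6 -110.4
tool riser x,y 1.7 258.2
```

```bash
python3 - <<'E'
import cv2
im=cv2.imread('pics/t9.png')[170:260,230:310]; cv2.imwrite('pics/c9.png',cv2.resize(im,None,fx=6,fy=6,interpolation=cv2.INTER_CUBIC))
E
```

```text
(no output)
```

View pics/c9.png

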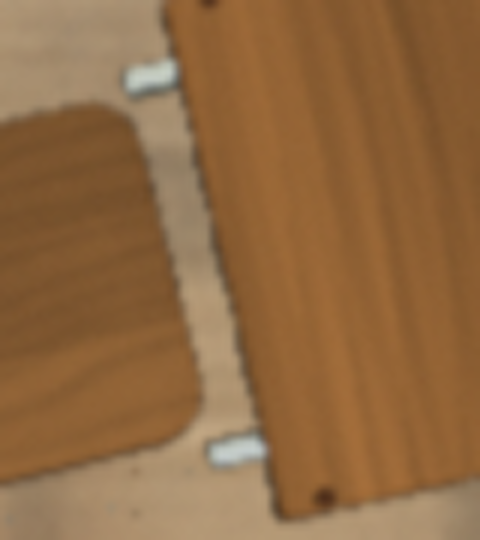

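Emit:
carry_out --rows '[{"tx": 1,"ty": 0,"tz": 0,"yaw": 0},{"tx": 0.5,"ty": 0,"tz": -3,"yaw": 0},{"tx": 0,"ty": 0,"tz": -4,"yaw": 0},{"tx": 0,"ty": 0,"tz": -3,"yaw": 0},{"tx": -4,"ty": 2,"tz": 0,"yaw": 0},{"tx": -4,"ty": 2,"tz": 0,"yaw": 0},{"tx": -4,"ty": 2,"tz": 0,"yaw": 0},{"tx": -4,"ty": 2,"tz": 0,"yaw": 0},{"tx": -4,"ty": 2,"tz": 0,"yaw": 0},{"tx": -1.5,"ty": 0.5,"tz": 0,"yaw": 0},{"tx": 0,"ty": 0,"tz": 0,"yaw": 0}]' --jaw 1

```text
time_s: 13.9
position: [0.672, -0.0682, 0.0982]
tool_rot: [[-0.22, 0.975, 0.021], [0.976, 0.219, 0.007], [0.003, 0.022, -1.0]]
ft_force: [-0.4, 0.1, -0.3]
grip_width: -0.0001
```

```bash
python3 st.py .663,-.059,.03; python3 - <<'E'
from h import *
p,im=snap('wrist','w4')
E
python3 bd.py t10
```

```text
t 13.9 pos [ 0.672  -0.0682  0.0982] yang 12.68 zax [ 0.021  0.007 -1.   ] F [-0.4  0.1 -0.3] w -0.0001
.663,-.059,.03 -> tool cm [ 1.08 -0.82  6.8 ]
c [ 0.5974 -0.2428] size [0.219 0.231] ang 12.07 riser-frame x,y mm 1.8 -110.8
tool riser x,y 111.3 46.5
```

Emit:
carry_out --rows '[{"tx": 0.9,"ty": -0.2,"tz": 4,"yaw": 0.005},{"tx": 0,"ty": 0,"tz": 3.5,"yaw": 0},{"tx": 0,"ty": 0,"tz": 1.2,"yaw": 0},{"tx": 0,"ty": 0,"tz": 0,"yaw": 0}]'

```text
time_s: 14.4
position: [0.6675, -0.052, 0.0119]
tool_rot: [[-0.221, 0.975, 0.023], [0.975, 0.221, 0.007], [0.002, 0.024, -1.0]]
ft_force: [1.3, 0.4, -0.4]
grip_width: 0.0
```

```bash
python3 bd.py t11;python3 st.py
```

```text
c [ 0.5973 -0.2425] size [0.22 0.23] ang 12.43 riser-frame x,y mm 1.7 -110.4
tool riser x,y 111.4 60.4
t 14.45 pos [ 0.668  -0.0522  0.0129] yang 12.77 zax [ 0.025  0.007 -1.   ] F [ 0.3 -0.6  0.5] w -0.0002
```

Emit:
carry_out --rows '[{"tx": 0,"ty": -0.8,"tz": 0.5,"yaw": 0},{"tx": 0,"ty": -0.8,"tz": 0.1,"yaw": 0},{"tx": 0,"ty": -0.5,"tz": 0,"yaw": 0}]'

```text
time_s: 14.75
position: [0.6492, -0.0564, 0.0113]
tool_rot: [[-0.223, 0.974, 0.032], [0.975, 0.223, 0.005], [-0.003, 0.032, -0.999]]
ft_force: [-0.5, -0.3, 0.7]
grip_width: -0.0
```

Emit:
carry_out --rows '[{"tx": 0,"ty": -0.15,"tz": 0,"yaw": 0}]'

```text
time_s: 14.85
position: [0.6477, -0.0569, 0.0126]
tool_rot: [[-0.223, 0.974, 0.034], [0.975, 0.223, 0.004], [-0.003, 0.034, -0.999]]
ft_force: [-0.0, -0.3, -0.2]
grip_width: 0.0005
```

Emit:
carry_out --rows '[{"tx": 0,"ty": -0.15,"tz": 0,"yaw": 0}]'

```text
time_s: 14.95
position: [0.6465, -0.0575, 0.0135]
tool_rot: [[-0.223, 0.974, 0.035], [0.975, 0.223, 0.004], [-0.004, 0.035, -0.999]]
ft_force: [-1.0, -0.0, 0.6]
grip_width: -0.0
```

```bash
python3 bd.py t12;python3 st.py
```

```text
c [ 0.5973 -0.2426] size [0.219 0.23 ] ang 12.28 riser-frame x,y mm 1.8 -110.5
tool riser x,y 89.2 59.8
t 15.0 pos [ 0.6464 -0.0575  0.0134] yang 12.86 zax [ 0.035  0.004 -0.999] F [0.7 0.  0.2] w 0.0002
```

Emit:
carry_out --rows '[{"tx": 0,"ty": 0,"tz": 0.7,"yaw": 0.01},{"tx": 0,"ty": 0,"tz": 0.3,"yaw": 0}]'

```text
time_s: 15.2
position: [0.6473, -0.0576, 0.0035]
tool_rot: [[-0.212, 0.977, 0.036], [0.977, 0.212, 0.003], [-0.004, 0.036, -0.999]]
ft_force: [0.2, -0.6, 0.2]
grip_width: 0.0001
```

Emit:
carry_out --rows '[{"tx": 0,"ty": -0.15,"tz": 0.1,"yaw": 0}]'

```text
time_s: 15.3
position: [0.6468, -0.0579, 0.0025]
tool_rot: [[-0.212, 0.977, 0.039], [0.977, 0.212, 0.004], [-0.005, 0.038, -0.999]]
ft_force: [4.0, 3.5, 9.3]
grip_width: 0.0
```

Emit:
carry_out --rows '[{"tx": 0,"ty": -0.15,"tz": 0.1,"yaw": 0}]'

```text
time_s: 15.4
position: [0.6468, -0.0579, 0.0025]
tool_rot: [[-0.211, 0.976, 0.043], [0.977, 0.212, 0.004], [-0.005, 0.042, -0.999]]
ft_force: [3.0, 4.6, 11.4]
grip_width: -0.0002
```

Emit:
carry_out --rows '[{"tx": 0,"ty": -0.15,"tz": 0.1,"yaw": 0}]'

```text
time_s: 15.5
position: [0.647, -0.0579, 0.0027]
tool_rot: [[-0.211, 0.976, 0.047], [0.977, 0.212, 0.004], [-0.006, 0.046, -0.999]]
ft_force: [2.3, 2.6, 7.3]
grip_width: -0.0001
```

```bash
python3 bd.py t13;python3 st.py
```

```text
c [ 0.5975 -0.2428] size [0.219 0.23 ] ang 12.12 riser-frame x,y mm 1.9 -110.7
tool riser x,y 89.7 59.4
t 15.55 pos [ 0.6469 -0.0578  0.0027] yang 12.23 zax [ 0.047  0.004 -0.999] F [3.8 3.5 7.1] w -0.0001
```

Emit:
carry_out --rows '[{"tx": 0,"ty": 0,"tz": -0.4,"yaw": 0},{"tx": 0,"ty": 0,"tz": 0,"yaw": 0}]'

```text
time_s: 15.75
position: [0.6469, -0.0578, 0.0069]
tool_rot: [[-0.212, 0.976, 0.047], [0.977, 0.212, 0.004], [-0.006, 0.047, -0.999]]
ft_force: [0.3, -0.2, -0.1]
grip_width: -0.0002
```

Emit:
carry_out --rows '[{"tx": 0,"ty": -0.2,"tz": 0,"yaw": 0}]'

```text
time_s: 15.85
position: [0.6448, -0.0582, 0.0065]
tool_rot: [[-0.212, 0.976, 0.047], [0.977, 0.212, 0.004], [-0.006, 0.046, -0.999]]
ft_force: [-0.1, 0.4, -1.6]
grip_width: 0.0
```

Emit:
carry_out --rows '[{"tx": 0,"ty": -0.2,"tz": 0,"yaw": 0}]'

```text
time_s: 15.95
position: [0.6433, -0.0587, 0.0065]
tool_rot: [[-0.212, 0.976, 0.048], [0.977, 0.212, 0.004], [-0.007, 0.048, -0.999]]
ft_force: [3.7, -0.6, 1.4]
grip_width: 0.0
```

```bash
python3 bd.py t14;python3 st.py
```

```text
c [ 0.5971 -0.2425] size [0.22 0.23] ang 12.43 riser-frame x,y mm 1.6 -110.4
tool riser x,y 85.6 59.3
t 16.0 pos [ 0.643  -0.0588  0.0065] yang 12.25 zax [ 0.048  0.003 -0.999] F [3.  0.3 1. ] w -0.0003
```

Emit:
carry_out --rows '[{"tx": 0,"ty": -0.2,"tz": 0,"yaw": 0},{"tx": 0,"ty": 0,"tz": 0,"yaw": 0}]'

```text
time_s: 16.2
position: [0.6413, -0.0596, 0.0065]
tool_rot: [[-0.212, 0.976, 0.049], [0.977, 0.212, 0.003], [-0.007, 0.049, -0.999]]
ft_force: [0.9, -0.0, 0.7]
grip_width: 0.0001
```

```bash
python3 bd.py t15;python3 st.py
```

```text
c [ 0.5971 -0.2425] size [0.22 0.23] ang 12.43 riser-frame x,y mm 1.6 -110.4
tool riser x,y 83.7 58.9
t 16.25 pos [ 0.6412 -0.0596  0.0064] yang 12.23 zax [ 0.049  0.003 -0.999] F [ 1.1 -0.3  0.6] w 0.0
```

Emit:
carry_out --rows '[{"tx": 0,"ty": 2,"tz": 0,"yaw": 0},{"tx": 0,"ty": 0,"tz": -4,"yaw": 0},{"tx": 0,"ty": 0,"tz": -4,"yaw": 0},{"tx": 4,"ty": -2,"tz": 0,"yaw": 0},{"tx": 4,"ty": -2,"tz": 0,"yaw": 0},{"tx": 4,"ty": -2,"tz": 0,"yaw": 0},{"tx": 4,"ty": -2,"tz": 0,"yaw": 0},{"tx": 4,"ty": -1,"tz": 0,"yaw": 0},{"tx": 3,"ty": -1,"tz": 0,"yaw": 0},{"tx": 0,"ty": 0,"tz": 0,"yaw": 0}]' --jaw -1

```text
time_s: 17.25
position: [0.4993, 0.1534, 0.0809]
tool_rot: [[-0.208, 0.978, 0.03], [0.978, 0.208, 0.004], [-0.003, 0.03, -1.0]]
ft_force: [0.6, -0.4, -0.5]
grip_width: 0.0855
```

```bash
python3 bd.py t16;python3 st.py; python3 - <<'E'
import cv2
im=cv2.imread('pics/t16.png')[170:260,180:310]; cv2.imwrite('pics/c16.png',cv2.resize(im,None,fx=6,fy=6,interpolation=cv2.INTER_CUBIC))
E
```

```text
c [ 0.5424 -0.0032] size [0.149 0.228] ang 102.46 riser-frame x,y mm -0.8 135.1
c [ 0.5972 -0.2425] size [0.219 0.23 ] ang 12.36 riser-frame x,y mm 1.7 -110.4
tool riser x,y -8.5 295.8
t 17.3 pos [0.5006 0.1521 0.081 ] yang 11.98 zax [ 0.031  0.003 -1.   ] F [ 0.1 -0.2  0.1] w 0.0854
```

View pics/c16.png

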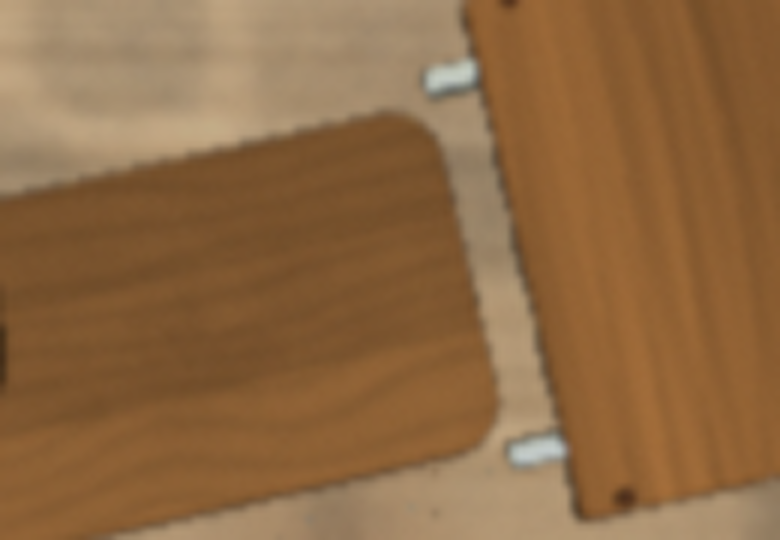

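Emit:
carry_out --rows '[{"tx": -4,"ty": -2.5,"tz": 0,"yaw": -0.005},{"tx": -4,"ty": -2.5,"tz": 0,"yaw": 0},{"tx": -4,"ty": -2.5,"tz": 0,"yaw": 0},{"tx": -3.5,"ty": -2.5,"tz": 0,"yaw": 0},{"tx": 0,"ty": 0,"tz": 0,"yaw": 0}]' --jaw 1

```text
time_s: 17.8
position: [0.4356, -0.0299, 0.0779]
tool_rot: [[-0.213, 0.976, 0.032], [0.977, 0.213, 0.002], [-0.005, 0.031, -0.999]]
ft_force: [0.6, 0.5, -0.9]
grip_width: 0.0125
```

Emit:
carry_out --rows '[{"tx": 0,"ty": 0,"tz": 4,"yaw": 0},{"tx": 0,"ty": 0,"tz": 3,"yaw": 0},{"tx": 0,"ty": 0,"tz": 0,"yaw": 0}]'

```text
time_s: 18.1
position: [0.44, -0.0342, 0.0071]
tool_rot: [[-0.206, 0.978, 0.036], [0.978, 0.207, -0.0], [-0.008, 0.035, -0.999]]
ft_force: [0.1, 0.1, 0.5]
grip_width: -0.0002
```

```bash
python3 bd.py t17;python3 st.py
```

```text
c [ 0.5425 -0.0029] size [0.148 0.228] ang 102.42 riser-frame x,y mm -0.6 135.3
c [ 0.5972 -0.2425] size [0.219 0.23 ] ang 12.36 riser-frame x,y mm 1.7 -110.4
tool riser x,y -106.9 126.5
t 18.15 pos [ 0.4406 -0.0343  0.0085] yang 11.95 zax [ 0.038 -0.001 -0.999] F [ 0.3  0.4 -1. ] w 0.0005
```

Contact is expected at tool x ≈ -84; move to y≈137 and approach.

Emit:
carry_out --rows '[{"tx": 1,"ty": 0.8,"tz": 0.2,"yaw": -0.005},{"tx": 0,"ty": 0.9,"tz": 0,"yaw": 0},{"tx": 0,"ty": 0,"tz": 0,"yaw": 0}]'

```text
time_s: 18.45
position: [0.4585, -0.02, 0.0099]
tool_rot: [[-0.213, 0.976, 0.042], [0.977, 0.213, -0.002], [-0.011, 0.041, -0.999]]
ft_force: [-0.2, -0.6, -0.1]
grip_width: -0.0002
```

Emit:
carry_out --rows '[{"tx": 0,"ty": 0.2,"tz": 0,"yaw": 0}]'

```text
time_s: 18.55
position: [0.4609, -0.0192, 0.0107]
tool_rot: [[-0.214, 0.976, 0.043], [0.977, 0.214, -0.003], [-0.012, 0.042, -0.999]]
ft_force: [1.1, 0.4, -0.6]
grip_width: 0.0
```

Emit:
carry_out --rows '[{"tx": 0,"ty": 0.2,"tz": 0,"yaw": 0}]'

```text
time_s: 18.65
position: [0.4634, -0.0186, 0.0113]
tool_rot: [[-0.214, 0.976, 0.044], [0.977, 0.214, -0.003], [-0.013, 0.043, -0.999]]
ft_force: [0.1, -0.9, 0.1]
grip_width: 0.0001
```

Emit:
carry_out --rows '[{"tx": 0,"ty": 0.2,"tz": 0,"yaw": 0}]'

```text
time_s: 18.75
position: [0.4656, -0.0181, 0.0117]
tool_rot: [[-0.214, 0.976, 0.045], [0.977, 0.214, -0.003], [-0.013, 0.043, -0.999]]
ft_force: [-0.0, 0.2, -0.1]
grip_width: 0.0001
```

```bash
python3 bd.py t18;python3 st.py
```

```text
c [ 0.5425 -0.0031] size [0.148 0.228] ang 102.46 riser-frame x,y mm -0.7 135.2
c [ 0.5971 -0.2426] size [0.219 0.23 ] ang 12.32 riser-frame x,y mm 1.6 -110.5
tool riser x,y -78.7 136.8
t 18.8 pos [ 0.4659 -0.0182  0.0117] yang 12.4 zax [ 0.045 -0.003 -0.999] F [ 1.1 -0.1  0.1] w -0.0001
```

Emit:
carry_out --rows '[{"tx": 0,"ty": 0.1,"tz": 0.5,"yaw": 0}]'

```text
time_s: 18.9
position: [0.4676, -0.0181, 0.0075]
tool_rot: [[-0.214, 0.976, 0.047], [0.977, 0.214, -0.004], [-0.014, 0.045, -0.999]]
ft_force: [-15.5, 3.2, 68.9]
grip_width: -0.0002
```

Emit:
carry_out --rows '[{"tx": 0,"ty": 0.15,"tz": 0,"yaw": 0}]'

```text
time_s: 19.0
position: [0.4675, -0.0179, 0.0082]
tool_rot: [[-0.215, 0.976, 0.044], [0.977, 0.215, -0.004], [-0.013, 0.042, -0.999]]
ft_force: [-11.0, -3.7, 18.1]
grip_width: -0.0001
```

```bash
python3 bd.py t19;python3 st.py
```

```text
c [ 0.5425 -0.0031] size [0.148 0.228] ang 102.46 riser-frame x,y mm -0.7 135.2
c [ 0.5973 -0.2426] size [0.219 0.23 ] ang 12.32 riser-frame x,y mm 1.7 -110.5
tool riser x,y -76.8 136.7
t 19.05 pos [ 0.4678 -0.0179  0.0082] yang 12.42 zax [ 0.044 -0.004 -0.999] F [-10.2  -1.5  19.8] w 0.0003
```

Emit:
carry_out --rows '[{"tx": 0,"ty": 0,"tz": -0.8,"yaw": 0},{"tx": 0,"ty": -1.5,"tz": 0,"yaw": 0},{"tx": 0,"ty": -1,"tz": 0,"yaw": 0},{"tx": 0,"ty": 0,"tz": 1,"yaw": 0},{"tx": 0,"ty": 0,"tz": 0.5,"yaw": 0}]'

```text
time_s: 19.55
position: [0.4433, -0.0239, -0.0001]
tool_rot: [[-0.214, 0.976, 0.046], [0.977, 0.214, -0.005], [-0.014, 0.044, -0.999]]
ft_force: [-0.2, 0.3, 0.2]
grip_width: 0.0
```

Emit:
carry_out --rows '[{"tx": 0,"ty": 0,"tz": 0.5,"yaw": 0}]'

```text
time_s: 19.65
position: [0.4438, -0.024, -0.0058]
tool_rot: [[-0.213, 0.976, 0.046], [0.977, 0.214, -0.005], [-0.014, 0.043, -0.999]]
ft_force: [0.2, 0.1, -0.1]
grip_width: -0.0001
```

Emit:
carry_out --rows '[{"tx": 0,"ty": 0,"tz": 0.3,"yaw": 0}]'

```text
time_s: 19.75
position: [0.4441, -0.024, -0.0096]
tool_rot: [[-0.213, 0.976, 0.045], [0.977, 0.214, -0.004], [-0.014, 0.043, -0.999]]
ft_force: [-1.1, -0.1, -0.3]
grip_width: 0.0002
```

```bash
python3 bd.py t20;python3 st.py
```

```text
c [ 0.5422 -0.0028] size [0.149 0.229] ang 102.46 riser-frame x,y mm -0.9 135.5
c [ 0.5973 -0.2426] size [0.219 0.23 ] ang 12.28 riser-frame x,y mm 1.8 -110.5
tool riser x,y -101.3 135.8
t 19.8 pos [ 0.444  -0.0239 -0.0099] yang 12.36 zax [ 0.044 -0.004 -0.999] F [-0.3 -0.3  1.2] w -0.0
```

Emit:
carry_out --rows '[{"tx": 0,"ty": 0.6,"tz": -0.1,"yaw": 0},{"tx": 0,"ty": 0.2,"tz": 0,"yaw": 0}]'

```text
time_s: 20.0
position: [0.4525, -0.0221, -0.0088]
tool_rot: [[-0.213, 0.976, 0.044], [0.977, 0.214, -0.004], [-0.013, 0.042, -0.999]]
ft_force: [0.1, 0.4, 0.0]
grip_width: 0.0
```

Emit:
carry_out --rows '[{"tx": 0,"ty": 0.2,"tz": 0.05,"yaw": 0}]'

```text
time_s: 20.1
position: [0.4549, -0.0216, -0.0091]
tool_rot: [[-0.214, 0.976, 0.044], [0.977, 0.214, -0.004], [-0.014, 0.042, -0.999]]
ft_force: [-0.8, 0.1, -0.6]
grip_width: 0.0
```

Emit:
carry_out --rows '[{"tx": 0,"ty": 0.2,"tz": 0.05,"yaw": 0}]'

```text
time_s: 20.2
position: [0.4573, -0.0211, -0.0094]
tool_rot: [[-0.214, 0.976, 0.045], [0.977, 0.214, -0.004], [-0.014, 0.043, -0.999]]
ft_force: [-0.5, -0.0, -1.6]
grip_width: 0.0002
```

Emit:
carry_out --rows '[{"tx": 0,"ty": 0.2,"tz": 0.05,"yaw": 0}]'

```text
time_s: 20.3
position: [0.459, -0.0206, -0.0097]
tool_rot: [[-0.214, 0.976, 0.044], [0.977, 0.214, -0.004], [-0.014, 0.042, -0.999]]
ft_force: [-6.3, -2.9, 5.2]
grip_width: -0.0002
```

```bash
python3 bd.py t21;python3 st.py
```

```text
c [ 0.5431 -0.0028] size [0.148 0.228] ang 102.46 riser-frame x,y mm 0.0 135.3
c [ 0.5971 -0.2426] size [0.219 0.23 ] ang 12.32 riser-frame x,y mm 1.6 -110.5
tool riser x,y -85.9 135.9
t 20.35 pos [ 0.4591 -0.0205 -0.0098] yang 12.4 zax [ 0.044 -0.004 -0.999] F [-3.7 -1.6  1.8] w -0.0001
```

Emit:
carry_out --rows '[{"tx": 0,"ty": 0.2,"tz": 0,"yaw": 0},{"tx": 0,"ty": 0,"tz": 0,"yaw": 0}]'

```text
time_s: 20.55
position: [0.4602, -0.0199, -0.0098]
tool_rot: [[-0.214, 0.976, 0.042], [0.977, 0.215, -0.004], [-0.013, 0.04, -0.999]]
ft_force: [0.4, 0.2, -0.9]
grip_width: -0.0001
```

```bash
python3 bd.py t22;python3 st.py
```

```text
c [ 0.5446 -0.0023] size [0.148 0.228] ang 102.17 riser-frame x,y mm 1.5 135.5
c [ 0.5971 -0.2426] size [0.219 0.23 ] ang 12.32 riser-frame x,y mm 1.6 -110.5
tool riser x,y -84.6 136.3
t 20.6 pos [ 0.4603 -0.0199 -0.0097] yang 12.4 zax [ 0.042 -0.004 -0.999] F [-0.2  0.1 -1.2] w 0.0001
```

Emit:
carry_out --rows '[{"tx": 0,"ty": -1.5,"tz": 0,"yaw": 0},{"tx": 0,"ty": 0,"tz": -5,"yaw": 0},{"tx": 0,"ty": 0,"tz": -5,"yaw": 0},{"tx": 4,"ty": 2.5,"tz": 0,"yaw": 0},{"tx": 4,"ty": 2.5,"tz": 0,"yaw": 0},{"tx": 4,"ty": 2.5,"tz": 0,"yaw": 0},{"tx": 4,"ty": 2.5,"tz": 0,"yaw": 0},{"tx": 0,"ty": 0,"tz": 0,"yaw": 0},{"tx": 0,"ty": 0,"tz": 0,"yaw": 0}]' --jaw -1

```text
time_s: 21.5
position: [0.511, 0.1603, 0.0973]
tool_rot: [[-0.208, 0.977, 0.054], [0.978, 0.208, -0.002], [-0.013, 0.052, -0.999]]
ft_force: [-0.7, 0.3, -0.6]
grip_width: 0.0853
```

```bash
python3 bd.py t23;python3 st.py .5145,.1465,.02
```

```text
c [ 0.5447 -0.0024] size [0.149 0.228] ang 102.35 riser-frame x,y mm 1.6 135.3
c [ 0.5971 -0.2425] size [0.22 0.23] ang 12.43 riser-frame x,y mm 1.6 -110.4
tool riser x,y 3.4 301.2
t 21.55 pos [0.511  0.16   0.0973] yang 11.99 zax [ 0.054 -0.001 -0.999] F [-0.3 -0.3 -0.7] w 0.0855
.5145,.1465,.02 -> tool cm [-1.29 -0.34  7.74]
```

Emit:
carry_out --rows '[{"tx": -0.8,"ty": -0.2,"tz": 4,"yaw": -0.006},{"tx": 0,"ty": 0,"tz": 4,"yaw": 0},{"tx": 0,"ty": 0,"tz": 2,"yaw": 0},{"tx": 0,"ty": 0,"tz": 0,"yaw": 0}]'

```text
time_s: 21.95
position: [0.5172, 0.1469, -0.0039]
tool_rot: [[-0.207, 0.977, 0.058], [0.978, 0.208, -0.001], [-0.013, 0.057, -0.998]]
ft_force: [1.0, -0.8, 1.5]
grip_width: 0.0854
```

Emit:
carry_out --rows '[{"tx": 0,"ty": 0,"tz": 0.4,"yaw": 0}]'

```text
time_s: 22.05
position: [0.5178, 0.146, -0.0073]
tool_rot: [[-0.206, 0.977, 0.059], [0.978, 0.206, -0.001], [-0.014, 0.057, -0.998]]
ft_force: [0.1, -0.7, -0.2]
grip_width: 0.0858
```

Emit:
carry_out --rows '[{"tx": 0,"ty": 0,"tz": 0.4,"yaw": 0}]'

```text
time_s: 22.15
position: [0.5184, 0.1454, -0.0106]
tool_rot: [[-0.205, 0.977, 0.06], [0.979, 0.205, -0.001], [-0.014, 0.059, -0.998]]
ft_force: [0.5, 0.1, 0.3]
grip_width: 0.0853
```

```bash
python3 bd.py t24;python3 st.py
```

```text
c [ 0.5446 -0.0025] size [0.149 0.228] ang 102.35 riser-frame x,y mm 1.5 135.3
c [ 0.5973 -0.2428] size [0.219 0.23 ] ang 12.16 riser-frame x,y mm 1.7 -110.7
tool riser x,y 7.4 285.5
t 22.2 pos [ 0.5183  0.1455 -0.011 ] yang 11.88 zax [ 0.06  -0.001 -0.998] F [-0.4 -0.5 -0.2] w 0.0854
```

Emit:
carry_out --rows '[{"tx": 0,"ty": -0.6,"tz": 0.3,"yaw": -0.01}]'

```text
time_s: 22.3
position: [0.5136, 0.1441, -0.0134]
tool_rot: [[-0.215, 0.975, 0.063], [0.977, 0.215, -0.001], [-0.015, 0.061, -0.998]]
ft_force: [0.3, -0.0, -1.0]
grip_width: 0.0856
```

Emit:
carry_out --rows '[{"tx": 0,"ty": 0,"tz": 0.3,"yaw": 0}]'

```text
time_s: 22.4
position: [0.5131, 0.144, -0.0161]
tool_rot: [[-0.216, 0.974, 0.063], [0.976, 0.216, -0.001], [-0.015, 0.061, -0.998]]
ft_force: [-1.0, -0.2, -0.2]
grip_width: 0.0859
```

```bash
python3 bd.py t25;python3 st.py
```

```text
c [ 0.5446 -0.0022] size [0.149 0.228] ang 102.35 riser-frame x,y mm 1.6 135.5
c [ 0.5973 -0.2426] size [0.219 0.23 ] ang 12.32 riser-frame x,y mm 1.7 -110.5
tool riser x,y 2.4 285.1
t 22.45 pos [ 0.5135  0.1441 -0.0164] yang 12.48 zax [ 0.063 -0.001 -0.998] F [ 0.3  0.2 -0.2] w 0.0854
```

Good. Now push in: seat contact (about 25 mm) and go a little further, watching the force.

Emit:
carry_out --rows '[{"tx": -0.8,"ty": 0,"tz": 0,"yaw": 0.003},{"tx": -0.8,"ty": 0,"tz": 0,"yaw": 0},{"tx": -0.4,"ty": 0,"tz": 0,"yaw": 0},{"tx": -0.3,"ty": 0,"tz": 0,"yaw": 0},{"tx": -0.3,"ty": 0,"tz": 0,"yaw": 0}]'

```text
time_s: 22.95
position: [0.5199, 0.1168, -0.0154]
tool_rot: [[-0.212, 0.975, 0.064], [0.977, 0.213, -0.001], [-0.015, 0.063, -0.998]]
ft_force: [-1.1, 3.1, 0.2]
grip_width: 0.0853
```

```bash
python3 bd.py t26;python3 st.py
```

```text
c [ 0.5451 -0.006 ] size [0.149 0.226] ang 102.36 riser-frame x,y mm 1.2 131.7
c [ 0.5971 -0.2425] size [0.22 0.23] ang 12.43 riser-frame x,y mm 1.6 -110.4
tool riser x,y 2.9 256.7
t 23.0 pos [ 0.52    0.1164 -0.0154] yang 12.29 zax [ 0.064 -0.001 -0.998] F [ 0.6 -0.2 -0.5] w 0.0854
```

Emit:
carry_out --rows '[{"tx": -0.4,"ty": 0,"tz": 0,"yaw": 0},{"tx": -0.4,"ty": 0,"tz": 0,"yaw": 0},{"tx": -0.4,"ty": 0,"tz": 0,"yaw": 0}]'

```text
time_s: 23.3
position: [0.5223, 0.1047, -0.0154]
tool_rot: [[-0.213, 0.975, 0.064], [0.977, 0.213, -0.0], [-0.014, 0.062, -0.998]]
ft_force: [0.4, 2.6, -1.3]
grip_width: 0.0854
```

```bash
python3 bd.py t27;python3 st.py
```

```text
c [ 0.5476 -0.0182] size [0.149 0.226] ang 102.35 riser-frame x,y mm 1.1 119.4
c [ 0.5971 -0.2425] size [0.22 0.23] ang 12.43 riser-frame x,y mm 1.6 -110.4
tool riser x,y 2.6 244.2
t 23.35 pos [ 0.5224  0.1041 -0.0154] yang 12.31 zax [ 0.064 -0.001 -0.998] F [-0.2  1.7 -0.1] w 0.0851
```

Emit:
carry_out --rows '[{"tx": -0.5,"ty": 0,"tz": 0,"yaw": 0},{"tx": -0.5,"ty": 0,"tz": 0,"yaw": 0},{"tx": -0.5,"ty": 0,"tz": 0,"yaw": 0},{"tx": -0.5,"ty": 0,"tz": 0,"yaw": 0},{"tx": -0.5,"ty": 0,"tz": 0,"yaw": 0}]'

```text
time_s: 23.85
position: [0.5277, 0.0779, -0.0153]
tool_rot: [[-0.213, 0.975, 0.063], [0.977, 0.213, -0.001], [-0.014, 0.061, -0.998]]
ft_force: [-0.5, 1.9, -0.7]
grip_width: 0.0855
```

Emit:
carry_out --rows '[{"tx": -0.5,"ty": 0,"tz": 0,"yaw": 0},{"tx": -0.5,"ty": 0,"tz": 0,"yaw": 0},{"tx": -0.5,"ty": 0,"tz": 0,"yaw": 0},{"tx": -0.5,"ty": 0,"tz": 0,"yaw": 0},{"tx": -0.5,"ty": 0,"tz": 0,"yaw": 0}]'

```text
time_s: 24.35
position: [0.5333, 0.0509, -0.0151]
tool_rot: [[-0.212, 0.975, 0.062], [0.977, 0.213, -0.001], [-0.014, 0.06, -0.998]]
ft_force: [-0.4, 2.0, -0.4]
grip_width: 0.0854
```

```bash
python3 bd.py t28;python3 st.py
```

```text
c [ 0.5782 -0.156 ] size [0.23  0.397] ang 102.36 riser-frame x,y mm 1.6 -21.9
tool riser x,y 2.0 189.2
t 24.4 pos [ 0.5336  0.0503 -0.0151] yang 12.29 zax [ 0.062 -0.001 -0.998] F [-0.7 -0.8  0. ] w 0.085
```

Emit:
carry_out --rows '[{"tx": -0.5,"ty": 0,"tz": 0,"yaw": 0},{"tx": -0.5,"ty": 0,"tz": 0,"yaw": 0},{"tx": -0.5,"ty": 0,"tz": 0,"yaw": 0},{"tx": -0.5,"ty": 0,"tz": 0,"yaw": 0},{"tx": -0.5,"ty": 0,"tz": 0,"yaw": 0},{"tx": -0.5,"ty": 0,"tz": 0,"yaw": 0}]'

```text
time_s: 25.0
position: [0.5402, 0.0188, -0.0147]
tool_rot: [[-0.212, 0.975, 0.062], [0.977, 0.213, -0.001], [-0.014, 0.06, -0.998]]
ft_force: [-0.2, 1.9, -2.1]
grip_width: 0.0855
```

Emit:
carry_out --rows '[{"tx": -0.5,"ty": 0,"tz": 0,"yaw": 0},{"tx": -0.5,"ty": 0,"tz": 0,"yaw": 0},{"tx": -0.5,"ty": 0,"tz": 0,"yaw": 0},{"tx": -0.5,"ty": 0,"tz": 0,"yaw": 0}]'

```text
time_s: 25.4
position: [0.5447, -0.0025, -0.0144]
tool_rot: [[-0.212, 0.975, 0.061], [0.977, 0.213, -0.001], [-0.014, 0.06, -0.998]]
ft_force: [-0.6, 2.0, -1.2]
grip_width: 0.0853
```

Emit:
carry_out --rows '[{"tx": -0.4,"ty": 0,"tz": 0,"yaw": 0},{"tx": -0.4,"ty": 0,"tz": 0,"yaw": 0},{"tx": -0.4,"ty": 0,"tz": 0,"yaw": 0}]'

```text
time_s: 25.7
position: [0.5475, -0.0155, -0.0143]
tool_rot: [[-0.212, 0.975, 0.061], [0.977, 0.213, -0.001], [-0.014, 0.06, -0.998]]
ft_force: [-0.3, 2.3, -1.1]
grip_width: 0.0852
```

```bash
python3 bd.py t29;python3 st.py
```

```text
c [ 0.5857 -0.1906] size [0.23  0.326] ang 102.47 riser-frame x,y mm 1.5 -57.2
tool riser x,y 1.7 121.6
t 25.75 pos [ 0.5477 -0.0159 -0.0143] yang 12.27 zax [ 0.062 -0.001 -0.998] F [-0.2  1.4 -0.8] w 0.0856
```

Emit:
carry_out --rows '[{"tx": -0.4,"ty": 0,"tz": 0,"yaw": 0},{"tx": -0.4,"ty": 0,"tz": 0,"yaw": 0},{"tx": -0.4,"ty": 0,"tz": 0,"yaw": 0},{"tx": -0.4,"ty": 0,"tz": 0,"yaw": 0}]'

```text
time_s: 26.15
position: [0.5508, -0.0289, -0.0142]
tool_rot: [[-0.214, 0.975, 0.061], [0.977, 0.215, 0.003], [-0.01, 0.06, -0.998]]
ft_force: [-0.3, 6.7, -0.7]
grip_width: 0.0854
```

Emit:
carry_out --rows '[{"tx": -0.4,"ty": 0,"tz": 0,"yaw": 0},{"tx": -0.4,"ty": 0,"tz": 0,"yaw": 0},{"tx": -0.4,"ty": 0,"tz": 0,"yaw": 0},{"tx": -0.4,"ty": 0,"tz": 0,"yaw": 0}]'

```text
time_s: 26.55
position: [0.5539, -0.0424, -0.0141]
tool_rot: [[-0.218, 0.974, 0.059], [0.976, 0.218, 0.007], [-0.006, 0.059, -0.998]]
ft_force: [0.2, 5.5, -1.3]
grip_width: 0.0855
```

Emit:
carry_out --rows '[{"tx": -0.4,"ty": 0,"tz": 0,"yaw": 0},{"tx": -0.4,"ty": 0,"tz": 0,"yaw": 0},{"tx": -0.4,"ty": 0,"tz": 0,"yaw": 0},{"tx": -0.4,"ty": 0,"tz": 0,"yaw": 0}]'

```text
time_s: 26.95
position: [0.5565, -0.0551, -0.0141]
tool_rot: [[-0.221, 0.974, 0.057], [0.975, 0.221, 0.011], [-0.001, 0.058, -0.998]]
ft_force: [-1.2, 7.8, -0.2]
grip_width: 0.0856
```

```bash
python3 bd.py t30;python3 st.py
```

```text
c [ 0.5913 -0.2153] size [0.23  0.275] ang 102.43 riser-frame x,y mm 1.7 -82.5
tool riser x,y 2.0 80.8
t 27.0 pos [ 0.5567 -0.0556 -0.0141] yang 12.76 zax [ 0.057  0.011 -0.998] F [-1.2  5.8  0.4] w 0.0855
```

Emit:
carry_out --rows '[{"tx": -0.4,"ty": 0,"tz": 0,"yaw": -0.004},{"tx": -0.4,"ty": 0,"tz": 0,"yaw": -0.002},{"tx": -0.4,"ty": 0,"tz": 0,"yaw": 0},{"tx": -0.4,"ty": 0,"tz": 0,"yaw": 0},{"tx": -0.4,"ty": 0,"tz": 0,"yaw": 0},{"tx": -0.4,"ty": 0,"tz": 0,"yaw": 0},{"tx": -0.4,"ty": 0,"tz": 0,"yaw": 0}]'

```text
time_s: 27.7
position: [0.559, -0.0742, -0.0141]
tool_rot: [[-0.228, 0.973, 0.048], [0.974, 0.227, 0.026], [0.014, 0.053, -0.999]]
ft_force: [-1.8, 9.1, 0.7]
grip_width: 0.0852
```

Emit:
carry_out --rows '[{"tx": -0.4,"ty": 0,"tz": 0,"yaw": 0},{"tx": -0.4,"ty": 0,"tz": 0,"yaw": 0},{"tx": -0.4,"ty": 0,"tz": 0,"yaw": 0}]'

```text
time_s: 28.0
position: [0.5606, -0.0824, -0.014]
tool_rot: [[-0.228, 0.972, 0.046], [0.973, 0.227, 0.032], [0.021, 0.052, -0.998]]
ft_force: [-1.2, 8.1, 1.2]
grip_width: 0.0854
```

```bash
python3 bd.py t31;python3 st.py
```

```text
c [ 0.5957 -0.2359] size [0.23  0.233] ang 102.36 riser-frame x,y mm 1.6 -103.7
tool riser x,y 0.2 53.3
t 28.05 pos [ 0.5608 -0.0829 -0.0141] yang 13.13 zax [ 0.046  0.032 -0.998] F [-1.3  7.8  1.4] w 0.0854
```

Emit:
carry_out --rows '[{"tx": -0.4,"ty": 0.05,"tz": 0,"yaw": 0.005},{"tx": -0.4,"ty": 0.05,"tz": 0,"yaw": 0.005},{"tx": -0.4,"ty": 0,"tz": 0,"yaw": 0},{"tx": -0.4,"ty": 0,"tz": 0,"yaw": 0}]'

```text
time_s: 28.45
position: [0.565, -0.0943, -0.0139]
tool_rot: [[-0.221, 0.974, 0.045], [0.975, 0.219, 0.038], [0.027, 0.052, -0.998]]
ft_force: [-0.9, 9.2, 1.8]
grip_width: 0.0854
```

Emit:
carry_out --rows '[{"tx": -0.3,"ty": 0,"tz": 0,"yaw": 0},{"tx": -0.3,"ty": 0,"tz": 0,"yaw": 0}]'

```text
time_s: 28.65
position: [0.5657, -0.0978, -0.0139]
tool_rot: [[-0.221, 0.974, 0.043], [0.975, 0.22, 0.042], [0.031, 0.051, -0.998]]
ft_force: [-1.3, 8.9, 0.7]
grip_width: 0.0855
```

```bash
python3 bd.py t32;python3 st.py
```

```text
c [ 0.5972 -0.2425] size [0.219 0.23 ] ang 12.36 riser-frame x,y mm 1.7 -110.4
tool riser x,y 1.8 37.4
t 28.7 pos [ 0.5658 -0.0981 -0.0139] yang 12.69 zax [ 0.043  0.042 -0.998] F [-0.6  8.3  0.6] w 0.0854
```

Near home; push in small steps until the force jumps.

Emit:
carry_out --rows '[{"tx": -0.3,"ty": 0,"tz": 0,"yaw": 0.004}]'

```text
time_s: 28.8
position: [0.5662, -0.0994, -0.0138]
tool_rot: [[-0.218, 0.975, 0.043], [0.975, 0.216, 0.044], [0.034, 0.051, -0.998]]
ft_force: [0.7, 21.1, 2.3]
grip_width: 0.0851
```

Emit:
carry_out --rows '[{"tx": -0.3,"ty": 0,"tz": 0,"yaw": 0.004}]'

```text
time_s: 28.9
position: [0.5663, -0.0993, -0.0138]
tool_rot: [[-0.215, 0.976, 0.041], [0.976, 0.213, 0.049], [0.039, 0.05, -0.998]]
ft_force: [1.2, 24.1, 4.8]
grip_width: 0.0854
```

Emit:
carry_out --rows '[{"tx": -0.3,"ty": 0,"tz": 0,"yaw": 0}]'

```text
time_s: 29.0
position: [0.5663, -0.0991, -0.0137]
tool_rot: [[-0.217, 0.975, 0.039], [0.975, 0.214, 0.054], [0.044, 0.05, -0.998]]
ft_force: [-0.8, 18.0, 5.9]
grip_width: 0.0856
```

Emit:
carry_out --rows '[{"tx": -0.3,"ty": 0,"tz": 0,"yaw": 0}]'

```text
time_s: 29.1
position: [0.5663, -0.0989, -0.0137]
tool_rot: [[-0.218, 0.975, 0.037], [0.975, 0.216, 0.059], [0.049, 0.049, -0.998]]
ft_force: [-0.7, 16.6, 4.5]
grip_width: 0.0856
```

Emit:
carry_out --rows '[{"tx": 1.5,"ty": 0,"tz": 0,"yaw": 0},{"tx": 2,"ty": 0,"tz": 0,"yaw": 0},{"tx": 0,"ty": 0,"tz": -4,"yaw": 0},{"tx": 4,"ty": 0,"tz": -4,"yaw": 0},{"tx": 4,"ty": 0,"tz": -3,"yaw": 0},{"tx": 4,"ty": 0,"tz": 0,"yaw": 0},{"tx": 4,"ty": 0,"tz": 0,"yaw": 0},{"tx": 0,"ty": 0,"tz": 0,"yaw": 0}]'

```text
time_s: 29.9
position: [0.5185, 0.0902, 0.1066]
tool_rot: [[-0.218, 0.975, 0.044], [0.975, 0.215, 0.055], [0.044, 0.055, -0.997]]
ft_force: [-0.7, -0.4, -0.7]
grip_width: 0.0851
```

```bash
python3 bd.py t33; python3 - <<'E'
from h import *
p=env.camera_params('top');im=cv2.imread('pics/t33.png')
O=np.array([.572,-.135]);Y=np.array([-.2134,.977]);X=np.array([.977,.2134])
hsv=cv2.cvtColor(im,cv2.COLOR_BGR2HSV)
for xs in (-60,-30,0,30,60):   # scan saturation outward along y at board-top height
    s=[]
    for y in range(0,45,2):
        q=O+X*xs/1e3+Y*y/1e3; u,v=proj(p,[*q,.021]).round().astype(int); s.append(int(hsv[v,u,1]))
    print(xs,s)
c=im[150:290,210:370]; cv2.imwrite('pics/c33.png',cv2.resize(c,None,fx=5,fy=4.2,interpolation=cv2.INTER_CUBIC)[:590])
E
```

```text
c [ 0.5944 -0.2297] size [0.23  0.246] ang 102.36 riser-frame x,y mm 1.7 -97.3
tool riser x,y -3.9 229.7
-60 [160, 159, 159, 159, 159, 158, 158, 161, 158, 157, 157, 133, 101, 92, 90, 88, 88, 87, 89, 89, 89, 84, 85]
-30 [165, 159, 158, 158, 158, 160, 160, 160, 159, 159, 163, 156, 122, 112, 91, 86, 88, 88, 88, 90, 89, 90, 90]
0 [162, 159, 159, 159, 161, 161, 161, 161, 160, 160, 164, 154, 154, 108, 89, 88, 87, 88, 88, 87, 87, 87, 87]
30 [167, 167, 160, 160, 158, 160, 160, 161, 159, 159, 159, 162, 142, 95, 95, 84, 83, 84, 84, 86, 86, 86, 83]
60 [166, 160, 162, 160, 160, 161, 162, 162, 162, 159, 162, 133, 133, 93, 82, 85, 85, 85, 87, 86, 89, 89, 87]
```

View pics/c33.png

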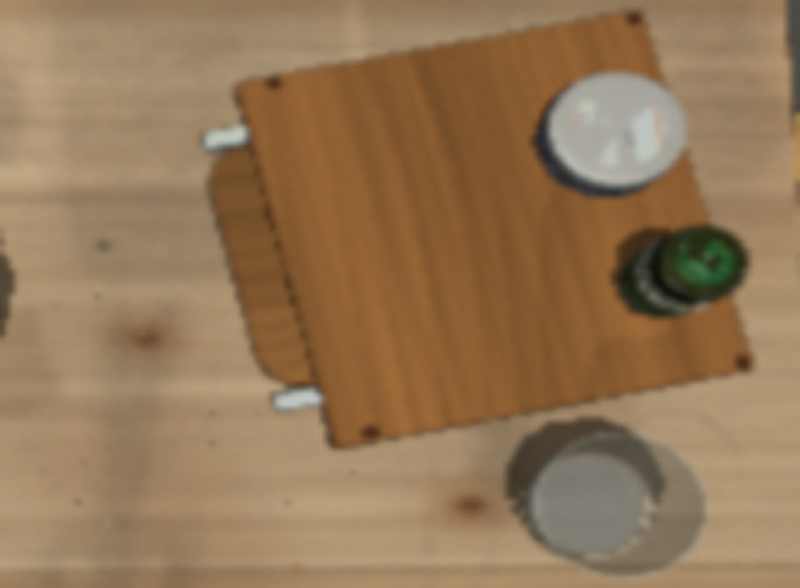

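```bash
python3 -c "
from rig import env
print(env.close_job(), env.observe()['ft_force'])"
```

```text
the job is handed in; nothing more can be done
the job is handed in; nothing more can be done
```

The board is in the slot and pushed up against the back stop. I handed the job in at about 30 s of the 72 s allowed; no verdict is reported.

**What I did:** I measured the riser and found the slot about 2 mm to the +x side. I turned and shifted the board with pushes at its sides, then pushed it in from behind with the open fingers.

**Last checks:**
- **Position:** the board's rear edge stands about 24–25 mm outside the mouth at all five points I scanned (25 mm expected). It is in line with the slot to about 1°.
- **Forces:** the force was about 5–9 N past the cheek, then rose to about 24 N with no further movement at the stop.
- **Surroundings:** the pot, jar and tumbler look unmoved. I did not re-measure the tin, but nothing went near it. The gripper was clear of everything when I handed in.

**What went wrong on the way:**
- **First entry blocked:** the board caught on a rail end at about 30 N (the limit is 80 N). I backed off, re-centred it with two side pushes and tried again.
- **Fingertip height:** the tips seemed to sit about 10 mm higher than `env.tcp_to_tips` suggests. One finger skimmed over the board early on, and another pressed on its edge with about 69 N for one row.
- **Tilt:** the tool drifted to a tilt of about 3–4°, which the interface cannot correct.

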